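# Lift the weld coupon off its pins and stow it on edge

## Task

Lift the T-shaped weld coupon off the two pins of the blue fixture, keeping it level and following the pins, which are worn and lean a little, by feel, with next to no side load. Lean it on the orange easel (flat back on the sloping arms, lower edge on the lip, web level) and let go of it; then take it again another way and stand it upright in the slot of the grey rack, fully down, web level and facing the rack's lower wall, its front. Never drop it, leave the bottle, steel block and gauge alone, and let go at the end.

Things in the scene. Friction and masses are not known exactly. Their poses are not given: they have to be found in the camera images.
- coupon_center (a point): Centre of the slab of the loose aluminium T-weld coupon (0.44 to 0.69 kg). The slab is 120 (x) x 130 (y) x 10 (z) mm; a web stands on its +z face across the middle: 8 thick (x), 80 long (y), 45 mm high. x and y lie in the slab, y along the web, z out on the web's side. Starts seated on the fixture's pins. Mass centre 6 mm above this point along z.
- coupon_web (a point): Middle of the top edge of the coupon's web, 50 mm along +z from coupon_center, same axes.
- coupon: The coupon as a whole; origin in the middle of the slab's underside, 5 mm below coupon_center along z, same axes. Two 14 mm through holes at (x, y) = (-42, -45) and (42, 45) mm. It looks the same after a half turn about z.
- fixture: Blue base fixed to the table, 150 (x) x 160 (y) x 14 mm, origin under its middle, z up, axes along the seated coupon's. Four buttons carry the slab at z = 24 mm. Two 12 mm brass pins through its holes reach z = 79 mm (top 5 mm tapered). They are worn: both lean the same way, by up to 9 degrees, any direction, not known beforehand. The coupon is clear once its centre is over 87 mm up.
- easel_vee (a point): Corner between sloping face and lip of the fixed easel, mid-width, 30 mm above the table; z up, y along the corner, -x its front. Two orange arms (12 mm wide, at y = -45 and 45 mm, 100 mm long, open between) rise from it towards +x at 45 degrees, the lip (20 mm long, 120 wide) towards -x at 45. The slab lies on the arms, web side out, lower edge on the lip, upper 20 mm beyond the arms.
- easel: The easel; origin under its middle, the corner easel_vee is at (-40, 0, 30) mm. Black foot 150 mm (x, from -70 to 80) x 130 mm (y), 12 mm high; black legs under the arms only, at y = -45 and 45 mm.
- rack_slot (a point): Middle of the floor of the upright slot in the fixed grey rack, 12 mm above the table; z up, y along the slot, -x the front. Slot 16 mm wide (x), 138 mm long (y). Above its floor the back wall (+x side) is 75 mm high, the lower front wall 45, the blue ends 45; walls 10 mm thick. Foot 120 (x) x 165 (y) mm. The slab stands in it on a 130 mm edge, web towards -x above the front wall; it may lean 8 degrees.
- gel_bottle: Loose white bottle with a red label, 54 mm wide, 150 mm tall, origin at its foot; bystander, leave alone.
- cal_block: Loose steel reference block 35 x 100 x 35 mm, origin under its centre; bystander, leave alone.
- gauge: Loose black hand gauge 70 x 130 x 26 mm lying flat, origin under its centre; bystander, leave alone.
Mind the look-alikes: they are no part of the job. There is more than one size of the coupon; the one meant has the size given above. Leave any pink look-alike of the part that bears rack_slot alone.

How it is judged:
By the outcome, as a careful person would: the job done as asked, in the order asked, and still so for the second after the job is handed in, with the robot touching nothing.
It also fails if it takes over 72 s, if anything falls off the work surface, if the arm or the gripper's body presses on something with over 40 N, if the wrist force passes 120 N, or if a joint passes its speed limit or range.

## Robot

A 6-joint arm with a two-finger parallel gripper is mounted at the origin on the work surface. World frame = base frame: x ahead of the robot, y to its left, z up, the work surface at z = 0. Lengths are in m, angles in rad, forces in N, time in s.
With the tool pointing down it reaches from about 0.35 to 0.85 m from the base axis. Payload 8.1 kg.
Tool frame: the origin (TCP) lies on the centre line of the jaws, within the pads' length; the fingertips stand robot.tip_extent ahead of it and the grasp point (between the pads) lies 11 mm behind it (robot.tip_extent is the distance from the TCP to the fingertips, in m); y points along the fingers, z is the direction in which the jaws open and shut, and the axes are right-handed (so a half turn about y gives the same grasp; the last joint's range is limited). The gripper opens to 93 mm and grips with 3 to 60 N. Pads are 15 mm wide; open, the fingers measure 128 mm over their backs; the gripper's body (75 mm by 188 mm) begins 65 mm behind the grasp point.
Start: joints at [-1.328, 0.13, 1.488, -0, 1.523, -0.085], TCP at [0.193, -0.568, 0.227] pointing down, gripper open.
Joint ranges: [-2.96, 2.96], [-0.89, 2.26], [0.02, 2.5], [-1.34, 4.48], [0, 2.73], [-2.66, 2.66]. Speed limits (rad/s): [2.39, 2.39, 2.79, 3.14, 3.14, 3.14].

## Interface

Orientations are given as a rotation vector (axis times angle).
In Python, from plant import monitor, optics, robot gives the robot as it stands.
- The arm moves only by the shell command python3 -m inch 'ROWS' [OPENING] [FORCE]. ROWS is JSON, a list that holds one entry, the list of rows, each a list of 6 numbers: the shift along the tool's x, y, z in mm, then the turn, a rotation vector about the tool's x, y, z in rad. A call has 1 to 8 rows; each row shifts and turns the commanded pose from where the row before left it, along the tool's axes as they then stand; what a row does not reach is not made up. A row lasts 1/8 s, in which the tool goes at most 62.5 mm and 10.7 degrees, less where a joint would pass 70% of its speed; a pose out of reach is approached as far as the arm can. A call is refused whole if a number of a shift passes 62.5 or a number of a turn 0.188, either way. A call with a gripper value outside its range is refused whole. OPENING is the finger opening in mm, from 0 to 93, set as the call begins (- or left out, the last holds). The fingers move at their own pace and stop on an object; FORCE is the grip in N (left out, the last holds). Time passes only in rows, so rows that do not move let the fingers close. It gives the time, the measured TCP pose, the force and the opening at its end, in the units of the state.
- monitor.read_state(): the state, without advancing time (a new reading comes with each control period).
- optics.read_camera(name): name is "scene" or "top" or "wrist"; returns a dict with "image" (384x512x3 uint8, blue, green, red), "fx", "fy", "cx", "cy" (pixels), "rvec" (rotation vector, rad) and "tvec" (3), from world to camera coordinates, as OpenCV has them. Camera axes: x right, y down, z forward; pixel columns grow to the right and rows downward; lengths in m; the calibration is good to about 2 mm. The wrist camera is an equidistant fisheye: a pixel r from the principal point sees the ray r / f radians off the axis. A picture is of the moment at which its call begins. There is no depth.
- robot.close_job(): hands the job in, once; it reports no verdict.
The state is a dict: "t": time; "q": joint angles; "dq": joint speeds; "joint_torque": joint torques, N m; "tool_pos": TCP position; "orientation": TCP orientation; "force": force on the tool from outside, world axes, zero at the start; "wrist_torque": the same for the moment, N m; "opening": finger opening in m.
Only numpy, scipy, OpenCV 4.12 (cv2) and the standard library are available. Lean on these libraries where they do the work, as an engineer would, in place of code of your own. Each camera call takes 0.05 s, during which the arm holds its last target.

## Working session

There is one attempt and no reset: what is moved stays moved. The work goes in short steps, Python scripts to look and compute and a shell command to move; the robot and the scene stay as the last step left them, time stands still between calls to the robot, and variables do not carry over. Pictures are saved under pics/ and viewed, and the job is handed in when it is done.

```bash
ls -la; mkdir -p pics
python3 - <<'E'
from plant import monitor, optics, robot
import cv2
print(monitor.read_state()); print(robot.tip_extent, [a for a in dir(robot) if a[0]!='_'])
for n in ("scene","top","wrist"):
    c=optics.read_camera(n); cv2.imwrite(f"pics/{n}0.png",c["image"]); print(n,{k:v for k,v in c.items() if k!="image"})
E
```

```text
total 12
drwxr-xr-x  3 agent agent 4096 Dec  6 21:32 .
drwxr-xr-x 23 root  root  4096 Dec  6 21:32 ..
drwxr-xr-x  2 agent agent 4096 Dec  6 21:32 pics
{'t': 0.0, 'q': array([-1.32842608e+00,  1.31144560e-01,  1.48927553e+00,  3.27453809e-06,
        1.52295641e+00, -8.53910992e-02]), 'dq': array([-0.00267082, -0.00011291, -0.00145264, -0.00132434, -0.00205105,
       -0.00184656]), 'joint_torque': array([-2.37042230e-03, -5.59843147e+01, -4.91757631e+01,  7.67932297e-02,
        3.52644303e-02, -9.99337112e-05]), 'tool_pos': array([ 0.19305227, -0.56752532,  0.22559939]), 'orientation': array([-0.33815461,  2.04590191, -2.04221695]), 'force': array([-0.46415417, -0.4119398 , -0.41326511]), 'wrist_torque': array([ 0.01300785, -0.03135536, -0.00104056]), 'opening': 0.09279481554670753}
0.008 ['IKError', 'close_job', 'tip_extent']
scene {'fx': 357.40568304238457, 'fy': 357.40568304238457, 'cx': 262.4567380328154, 'cy': 193.39635208578127, 'rvec': array([ 2.26704461,  0.68165178, -0.28772268]), 'tvec': array([-0.3798586 , -0.17522768,  1.37084951])}
top {'fx': 368.47583548705705, 'fy': 368.47583548705705, 'cx': 253.9400917559264, 'cy': 191.67559399551857, 'rvec': array([ 2.20685904, -2.18818788,  0.09475412]), 'tvec': array([-0.08728829,  0.52696355,  1.01331316])}
wrist {'fx': 297.3186396354542, 'fy': 297.3186396354542, 'cx': 248.89952686082538, 'cy': 196.28857438716068, 'rvec': array([-2.34493314,  1.67731022,  0.26159353]), 'tvec': array([-0.59916329, -0.03506393,  0.39186423])}
```

View pics/scene0.png

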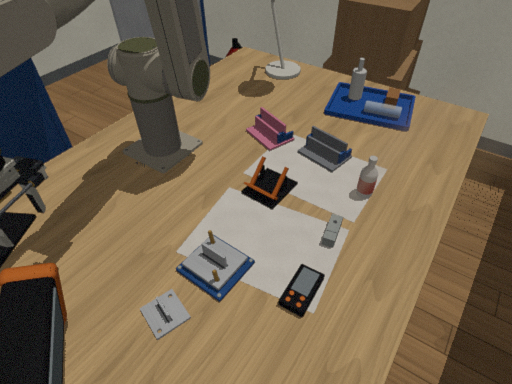

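View pics/top0.png

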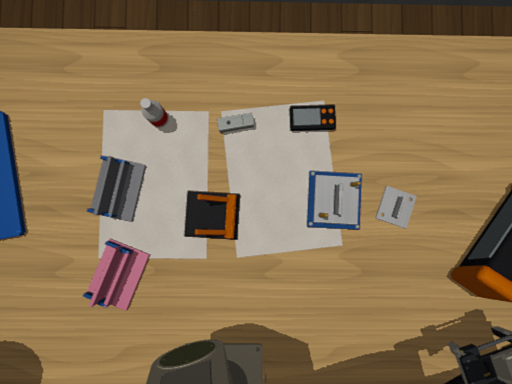

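View pics/wrist0.png

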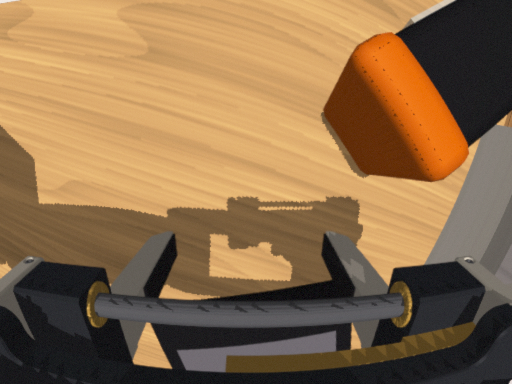

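```bash
cat > h.py <<'E'
import numpy as np, cv2
from scipy.spatial.transform import Rotation as R
from plant import monitor, optics, robot
def crop(img,x0,y0,w,h,s,fn):
    c=img[y0:y0+h,x0:x0+w]; cv2.imwrite(fn,cv2.resize(c,None,fx=s,fy=s,interpolation=cv2.INTER_CUBIC))
def proj(c,P):
    P=np.atleast_2d(P); 
    if c.get("fish"):
        pc=(R.from_rotvec(c["rvec"]).apply(P)+c["tvec"]); r=np.hypot(pc[:,0],pc[:,1]); th=np.arctan2(r,pc[:,2])
        return np.c_[c["cx"]+c["fx"]*th*pc[:,0]/r, c["cy"]+c["fy"]*th*pc[:,1]/r]
    pc=R.from_rotvec(c["rvec"]).apply(P)+c["tvec"]
    return np.c_[c["cx"]+c["fx"]*pc[:,0]/pc[:,2], c["cy"]+c["fy"]*pc[:,1]/pc[:,2]]
def onplane(c,uv,z):
    d=np.array([(uv[0]-c["cx"])/c["fx"],(uv[1]-c["cy"])/c["fy"],1.])
    Rm=R.from_rotvec(c["rvec"]).as_matrix(); o=-Rm.T@c["tvec"]; d=Rm.T@d
    return o+d*(z-o[2])/d[2]
E
python3 - <<'E'
from h import *
t=cv2.imread("pics/top0.png"); s=cv2.imread("pics/scene0.png")
crop(t,295,160,130,80,6,"pics/tfix.png")
crop(t,80,145,170,100,4.7,"pics/track.png")
crop(s,170,220,100,80,7,"pics/sfix.png")
crop(s,235,120,125,95,6,"pics/srack.png")
E
```

```text
(no output)
```

View pics/tfix.png

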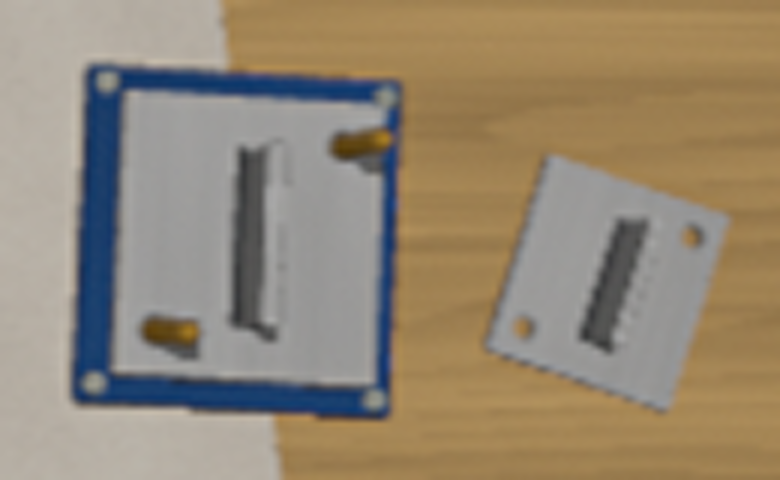

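View pics/track.png

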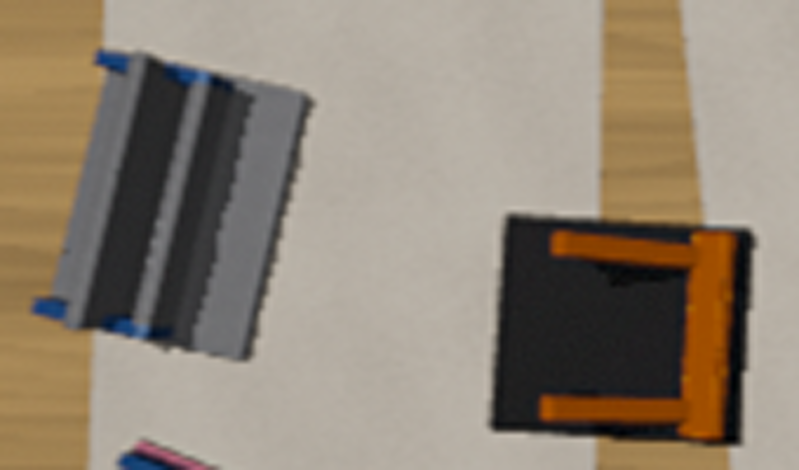

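View pics/sfix.png

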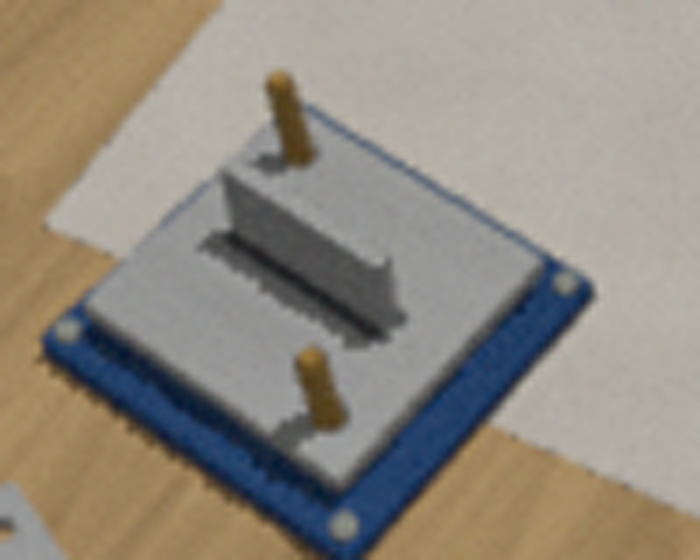

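View pics/srack.png

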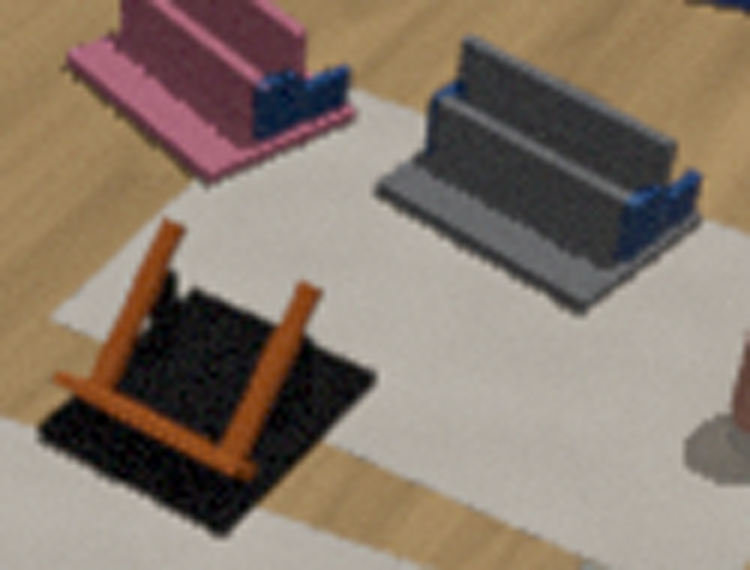

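```bash
cat > fit.py <<'E'
from h import *
from scipy.optimize import least_squares
import pickle
C={}
for n in ("scene","top"):
    c=optics.read_camera(n); c.pop("image"); C[n]=c
def fit(obs,x0,names=("top","scene")):
    # obs: list of (cam,u,v,[X,Y,Z] mm)
    def f(p):
        r=[]
        for n,u,v,P in obs:
            if n in names:
                c,s=np.cos(p[2]),np.sin(p[2]); X=np.array(P)/1e3
                W=[p[0]+c*X[0]-s*X[1],p[1]+s*X[0]+c*X[1],X[2]]
                r+=list((proj(C[n],W)[0]-[u,v]))
        return np.array(r)
    s=least_squares(f,x0,loss="soft_l1"); return s.x, f(s.x).reshape(-1,2).round(1)
E
python3 - <<'E'
from fit import *
T=lambda x,y:(x/6+295-.4,y/6+160-.4); S=lambda x,y:(x/7+170-.4,y/7+220-.4)
# local x=image right, y=image up in top
o=[]
for (x,y),P in zip([(88,65),(402,82),(388,415),(73,402)],[(-75,80,14),(75,80,14),(75,-80,14),(-75,-80,14)]): o.append(("top",*T(x,y),P))
for (x,y),P in zip([(125,88),(388,103),(378,388),(110,373)],[(-60,65,34),(60,65,34),(60,-65,34),(-60,-65,34)]): o.append(("top",*T(x,y),P))
for (x,y),P in zip([(593,290),(350,560),(45,345)],[(75,80,14),(75,-80,14),(-75,-80,14)]): pass
# scene: up-right in the image = ?
for P in [(-60,65,34),(60,65,34),(60,-65,34),(-60,-65,34)]:
    pass
x,r=fit(o,[.5,-.3,-1.57],("top",)); print(x,r.tolist())
c,s=np.cos(x[2]),np.sin(x[2])
for P in [(-60,65,34),(60,65,34),(60,-65,34),(-60,-65,34),(42,45,34),(42,45,79),(-42,-45,34),(-42,-45,79),(0,40,79),(0,-40,79)]:
    X=np.array(P)/1e3; W=[x[0]+c*X[0]-s*X[1],x[1]+s*X[0]+c*X[1],X[2]]
    a=proj(C["scene"],W)[0]; b=proj(C["top"],W)[0]
    print(P,((a-[170,220]+.4)*7).round(),((b-[295,160]+.4)*6).round())
E
```

```text
[ 0.50775633 -0.31005234 -1.61746069] [[-0.1, -0.5], [0.2, -0.4], [0.6, 0.7], [-0.1, -0.0], [0.1, 0.4], [-0.7, 0.3], [-0.7, -0.3], [0.6, -0.2]]
(-60, 65, 34) [547. 258.] [126.  90.]
(60, 65, 34) [343. 481.] [384. 105.]
(60, -65, 34) [ 86. 302.] [374. 386.]
(-60, -65, 34) [296. 104.] [114. 372.]
(42, 45, 34) [334. 417.] [343. 146.]
(42, 45, 79) [322. 348.] [372. 137.]
(-42, -45, 34) [304. 155.] [154. 331.]
(-42, -45, 79) [292.  83.] [175. 330.]
(0, 40, 79) [389. 262.] [278. 143.]
(0, -40, 79) [227. 159.] [271. 324.]
```

```bash
cat >> h.py <<'E'
def tool(): 
    s=monitor.read_state(); return s["tool_pos"],R.from_rotvec(s["orientation"]).as_matrix(),s
def delta(Pt,Rt):
    """total shift in tool axes (mm) and rotvec tool frame"""
    p,M,s=tool(); return (M.T@(np.array(Pt)-p)*1e3).round(1), R.from_matrix(M.T@Rt).as_rotvec().round(3)
E
python3 - <<'E'
from fit import *
T=lambda x,y:(x/4.7+80-.4,y/4.7+145-.4); S=lambda x,y:(x/6+235-.4,y/6+120-.4)
def show(x,pts,inv):
    c,s=np.cos(x[2]),np.sin(x[2])
    for P in pts:
        X=np.array(P)/1e3; W=[x[0]+c*X[0]-s*X[1],x[1]+s*X[0]+c*X[1],X[2]]
        a=proj(C["scene"],W)[0]; b=proj(C["top"],W)[0]
        print(P,((a-[235,120]+.4)*6).round(),((b-[80,145]+.4)*4.7).round())
o=[]
for (x,y),P in zip([(508,213),(753,230),(740,443),(493,430)],[(80,-65,12),(-70,-65,12),(-70,65,12),(80,65,12)]): o.append(("top",*T(x,y),P))
x,r=fit(o,[.5,.05,1.57],("top",)); print("easel",x,r.tolist())
show(x,[(80,-65,0),(-70,-65,0),(-70,65,0),(80,65,12),(-54,-60,44),(-54,60,44),(31,-45,101),(31,45,101)],0)
o=[]
for (x,y),P in zip([(312,98),(248,358)],[(-60,-82.5,12),(-60,82.5,12)]): o.append(("top",*T(x,y),P))
for (x,y),P in zip([(375,188),(582,302),(700,212)],[(-60,82.5,12),(-60,-82.5,12),(60,-82.5,12)]): o.append(("scene",*S(x,y),P))
for nm in (("top",),("scene",),("top","scene")):
    x,r=fit(o,[.55,.3,1.4],nm); print("rackfoot",x,r.tolist())
show(x,[(-60,82.5,12),(60,82.5,12),(60,-82.5,12)]+[(a,b,h) for a,h in((-18,57),(-8,57),(8,87),(18,87)) for b in(-69,69)],0)
p,M,s=tool(); print(M.round(3)); 
c=optics.read_camera("wrist"); Rc=R.from_rotvec(c["rvec"]).as_matrix(); cp=-Rc.T@c["tvec"]; print("cam in tool", (M.T@(cp-p)*1e3).round(1), (Rc@M).round(3))
E
```

```text
easel [0.46275689 0.02812825 1.51875999] [[-0.5, -0.2], [0.7, -0.5], [0.6, 0.6], [-0.7, 0.1]]
(80, -65, 0) [380. 388.] [509. 214.]
(-70, -65, 0) [228. 544.] [757. 229.]
(-70, 65, 0) [ 37. 442.] [743. 444.]
(80, 65, 12) [196. 285.] [490. 431.]
(-54, -60, 44) [239. 464.] [727. 231.]
(-54, 60, 44) [ 59. 372.] [714. 439.]
(31, -45, 101) [311. 285.] [567. 243.]
(31, 45, 101) [174. 221.] [555. 408.]
rackfoot [0.5340924  0.296801   1.36181367] [[0.2, -1.1], [-0.2, 1.0]]
rackfoot [0.53220533 0.29620142 1.38334017] [[-0.9, -0.7], [0.4, 0.4], [0.2, 0.1]]
rackfoot [0.53285787 0.29683674 1.3693396 ] [[-0.0, -0.9], [0.1, 1.4], [-0.6, -1.0], [0.3, 0.4], [0.5, 0.3]]
(-60, 82.5, 12) [371. 182.] [248. 364.]
(60, 82.5, 12) [493. 102.] [ 50. 322.]
(60, -82.5, 12) [703. 214.] [115.  52.]
(-18, -69, 57) [619. 202.] [213.  91.]
(-18, 69, 57) [437. 104.] [157. 327.]
(-8, -69, 57) [630. 195.] [196.  87.]
(-8, 69, 57) [448.  97.] [139. 323.]
(8, -69, 87) [654. 141.] [149.  73.]
(8, 69, 87) [469.  46.] [ 90. 317.]
(18, -69, 87) [664. 134.] [132.  69.]
(18, 69, 87) [479.  39.] [ 73. 313.]
[[-0.947 -0.     0.322]
 [-0.322  0.    -0.947]
 [-0.    -1.    -0.   ]]
cam in tool [ -84.9 -156.9    0.4] [[-0.001  0.001  1.   ]
 [ 0.954 -0.301  0.001]
 [ 0.301  0.954 -0.001]]
```

```bash
cat >> h.py <<'E'
def Rt_from(y,z):
    y=np.array(y,float);z=np.array(z,float);y/=np.linalg.norm(y);z-=y*(y@z);z/=np.linalg.norm(z)
    return np.c_[np.cross(y,z),y,z]
E
python3 - <<'E'
from h import *
a=-1.6175
print(delta([.508,-.310,.21],Rt_from([0,0,-1],[np.cos(a),np.sin(a),0])))
E
```

```text
(array([-381.1,   16.5, -142.9]), array([0.   , 0.375, 0.   ]))
```

```bash
python3 -m inch '[[[-54,2,-20,0,0,0],[-54,2,-20,0,0,0],[-54,2,-20,0,0,0],[-54,2,-20,0,0,0],[-54,2,-20,0,0,0],[-54,3,-20,0,0,0],[-57,3,-23,0,0,0],[0,0,0,0,0.187,0]]]' 45; python3 -m inch '[[[0,0,0,0,0.188,0],[0,0,0,0,0,0],[0,0,0,0,0,0]]]'
python3 - <<'E'
from h import *
a=-1.6175
print(delta([.508,-.310,.21],Rt_from([0,0,-1],[np.cos(a),np.sin(a),0])))
c=optics.read_camera("wrist"); cv2.imwrite("pics/w1.png",c["image"]); c["fish"]=1
import pickle; pickle.dump(c,open("w1.pkl","wb"))
E
```

```text
t: 1.4
tool_pos: [0.5107, -0.3063, 0.2102]
orientation: [-0.153, 2.148, -2.146]
force: [-0.2, 0.4, -1.1]
opening: 0.0451
t: 1.78
tool_pos: [0.5078, -0.3101, 0.2107]
orientation: [-0.047, -2.2, 2.2]
force: [0.4, 0.2, -0.4]
opening: 0.0448
(array([-0.2,  0.7, -0.1]), array([ 0.   ,  0.004, -0.   ]))
```

View pics/w1.png

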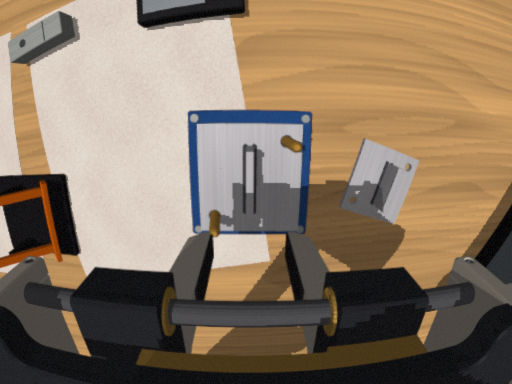

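Run:
```python
from h import *; import pickle
c=pickle.load(open("w1.pkl","rb")); crop(c["image"],175,95,150,150,4,"pics/w1c.png")
x=[ 0.50775633,-0.31005234,-1.61746069]; cc,s=np.cos(x[2]),np.sin(x[2])
for P in [(-75,80,14),(75,80,14),(75,-80,14),(-75,-80,14),(-60,65,34),(60,65,34),(60,-65,34),(42,45,34),(42,45,79),(-42,-45,34),(-42,-45,79),(0,40,79),(0,-40,79)]:
    X=np.array(P)/1e3; W=[x[0]+cc*X[0]-s*X[1],x[1]+s*X[0]+cc*X[1],X[2]]
    print(P,((proj(c,W)[0]-[175,95]+.4)*4).round())
```

```text
(-75, 80, 14) [47. 63.]
(75, 80, 14) [551.  66.]
(75, -80, 14) [523. 561.]
(-75, -80, 14) [ 70. 559.]
(-60, 65, 34) [ 85. 116.]
(60, 65, 34) [512. 118.]
(60, -65, 34) [490. 545.]
(42, 45, 34) [447. 186.]
(42, 45, 79) [469. 209.]
(-42, -45, 34) [158. 484.]
(-42, -45, 79) [139. 544.]
(0, 40, 79) [298. 227.]
(0, -40, 79) [296. 529.]
```

View pics/w1c.png

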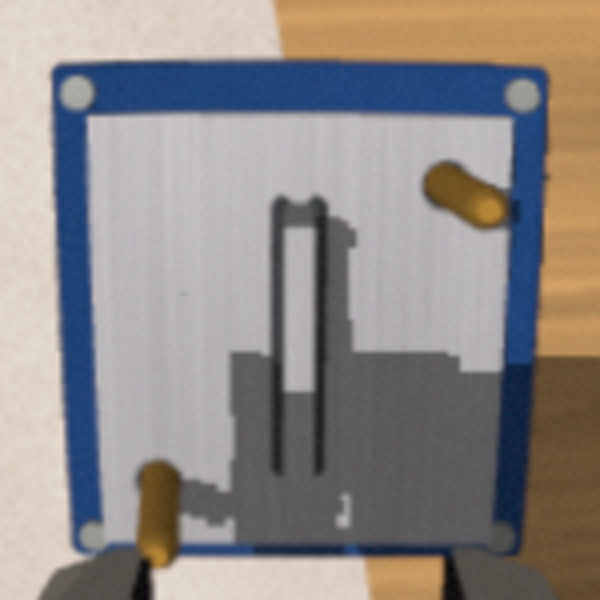

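```bash
python3 -m inch '[[[0,40,0,0,0.004,0],[0,40,0,0,0,0],[0,40,0,0,0,0],[0,30,0,0,0,0],[0,10,0,0,0,0],[0,0,0,0,0,0],[0,0,0,0,0,0]]]' 30; python3 -m inch '[[[0,0,0,0,0,0],[0,0,0,0,0,0],[0,0,0,0,0,0],[0,0,0,0,0,0],[0,0,0,0,0,0]]]' 0 5;python3 - <<'E'
from h import *
p,M,s=tool(); print(p,(M.T@s["force"]).round(2),(M.T@s["wrist_torque"]).round(3),s["opening"])
c=optics.read_camera("wrist"); cv2.imwrite("pics/w2.png",c["image"]); 
E
```

```text
t: 2.7
tool_pos: [0.509, -0.3109, 0.0525]
orientation: [-0.058, -2.195, 2.199]
force: [-1.1, 0.5, 0.4]
opening: 0.0298
t: 3.32
tool_pos: [0.5082, -0.3103, 0.0512]
orientation: [-0.056, -2.196, 2.197]
force: [-1.8, -0.6, 5.6]
opening: 0.008
[ 0.50818019 -0.31026034  0.05122285] [ 1.77 -5.64  0.64] [-0.073 -0.057 -0.203] 0.007979020294708015
```

View pics/w2.png

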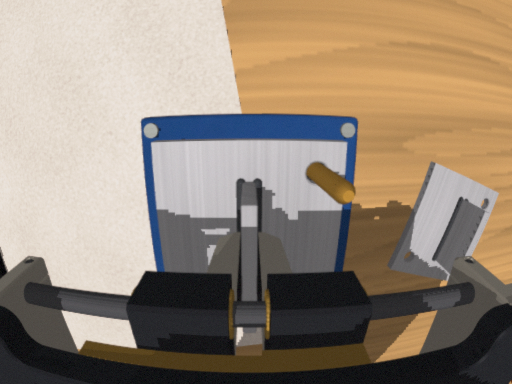

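```bash
cat > st.py <<'E'
from h import *
p,M,s=tool(); print("t",round(s["t"],2),"p",(p*1e3).round(1),"y",M[:,1].round(4),"z",M[:,2].round(4),"Ftool",(M.T@s["force"]).round(2),"Ttool",(M.T@s["wrist_torque"]).round(3),"open",round(s["opening"]*1e3,2))
E
python3 -m inch '[[[0,0,0,0,0,0],[0,0,0,0,0,0],[0,0,0,0,0,0]]]' 0 40; python3 st.py
```

```text
t: 3.75
tool_pos: [0.5082, -0.3103, 0.0512]
orientation: [-0.056, -2.195, 2.197]
force: [-0.8, -0.1, 5.7]
opening: 0.0078
t 3.75 p [ 508.2 -310.3   51.2] y [ 6.e-04 -6.e-04 -1.e+00] z [-5.070e-02 -9.987e-01  5.000e-04] Ftool [ 0.75 -5.68  0.15] Ttool [-0.026 -0.055 -0.2  ] open 7.84
```

```bash
python3 -m inch '[[[0.05,-2,0.15,0,0,0],[0.05,-2,0.15,0,0,0],[0.05,-2,0.2,0,0,0],[0,0,0,0,0,0],[0,0,0,0,0,0]]]' >/dev/null; python3 st.py
```

```text
t 4.38 p [ 507.4 -310.4   56. ] y [-7.e-04  3.e-04 -1.e+00] z [-5.080e-02 -9.987e-01 -3.000e-04] Ftool [-3.52  7.06  2.55] Ttool [ 0.465 -0.015  0.399] open 7.98
```

```bash
python3 -m inch '[[[-0.4,0,0.3,0,0,0],[-0.4,0,0.3,0,0,0],[0,0,0,0,0,0],[0,0,0,0,0,0]]]' >/dev/null; python3 st.py; python3 st.py
```

```text
t 4.88 p [ 508.4 -311.    56.7] y [-1.e-04  2.e-04 -1.e+00] z [-5.060e-02 -9.987e-01 -2.000e-04] Ftool [-0.46  3.96  0.8 ] Ttool [-0.023  0.034 -0.039] open 7.73
t 4.88 p [ 508.4 -311.    56.7] y [-1.e-04  2.e-04 -1.e+00] z [-5.060e-02 -9.987e-01 -2.000e-04] Ftool [-0.46  3.96  0.8 ] Ttool [-0.023  0.034 -0.039] open 7.73
```

```bash
python3 -m inch '[[[0,-2,0.2,0,0,0],[0,-2,0.2,0,0,0],[0,-2,0.2,0,0,0],[0,0,0,0,0,0],[0,0,0,0,0,0]]]' >/dev/null; python3 st.py
```

```text
t 5.5 p [ 508.4 -311.7   62.7] y [ 0. -0. -1.] z [-0.0507 -0.9987  0.    ] Ftool [-0.51  4.56  0.74] Ttool [-0.023  0.013  0.023] open 7.88
```

```bash
python3 -m inch '[[[0,-2,0.18,0,0,0],[0,-2,0.18,0,0,0],[0,-2,0.18,0,0,0],[0,-2,0.18,0,0,0],[0,0,0,0,0,0],[0,0,0,0,0,0]]]' >/dev/null; python3 st.py
```

```text
t 6.25 p [ 508.4 -312.4   70.6] y [-1.e-04  1.e-04 -1.e+00] z [-5.070e-02 -9.987e-01 -1.000e-04] Ftool [-0.48  5.08 -0.05] Ttool [-0.007 -0.003 -0.001] open 7.43
```

```bash
python3 -m inch '[[[0.02,-2,0.17,0,0,0],[0.02,-2,0.17,0,0,0],[0.02,-2,0.17,0,0,0],[0.02,-2,0.17,0,0,0],[0,0,0,0,0,0],[0,0,0,0,0,0]]]' >/dev/null; python3 st.py;python3 - <<'E'
from h import *
c=optics.read_camera("wrist"); crop(c["image"],130,90,260,190,3,"pics/w3.png")
E
```

```text
t 7.0 p [ 508.2 -313.1   78.6] y [-1.e-04  1.e-04 -1.e+00] z [-5.070e-02 -9.987e-01 -1.000e-04] Ftool [ 0.48  3.23 -0.36] Ttool [-0.031 -0.021 -0.002] open 7.84
```

View pics/w3.png

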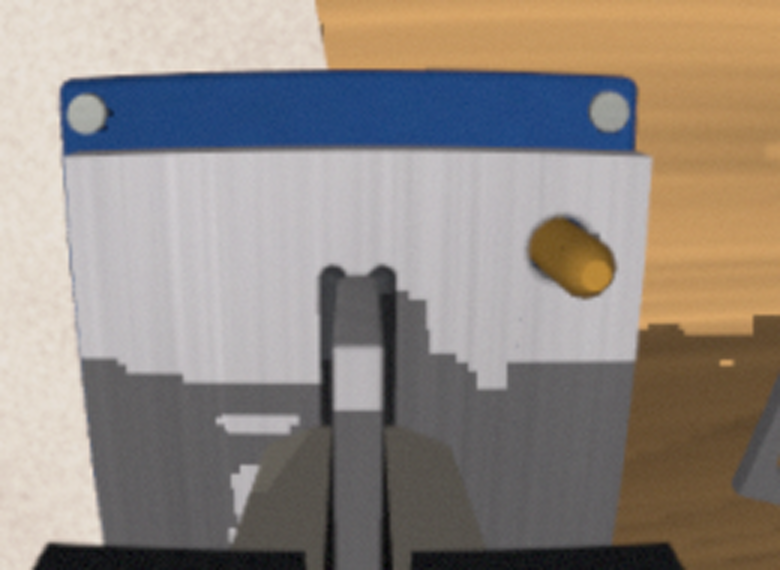

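```bash
python3 -m inch '[[[0,-2,0.2,0,0,0],[0,-2,0.2,0,0,0],[0,-2,0.2,0,0,0],[0,-2,0.2,0,0,0],[0,0,0,0,0,0],[0,0,0,0,0,0]]]' >/dev/null; python3 st.py
```

```text
t 7.8 p [ 508.2 -313.9   86.6] y [-1.e-04  0.e+00 -1.e+00] z [-0.0507 -0.9987 -0.    ] Ftool [ 0.25  3.86 -0.17] Ttool [-0.042 -0.033  0.041] open 7.7
```

```bash
python3 -m inch '[[[0,-2,0.18,0,0,0],[0,-2,0.18,0,0,0],[0,-2,0.18,0,0,0],[0,-2,0.18,0,0,0],[0,0,0,0,0,0],[0,0,0,0,0,0]]]' >/dev/null; python3 st.py;python3 - <<'E'
from h import *
c=optics.read_camera("wrist"); crop(c["image"],130,90,260,190,3,"pics/w4.png")
E
```

```text
t 8.55 p [ 508.2 -314.6   94.6] y [-0.  0. -1.] z [-0.0507 -0.9987 -0.    ] Ftool [-0.19  4.04 -0.03] Ttool [-0.039  0.002 -0.005] open 7.99
```

View pics/w4.png

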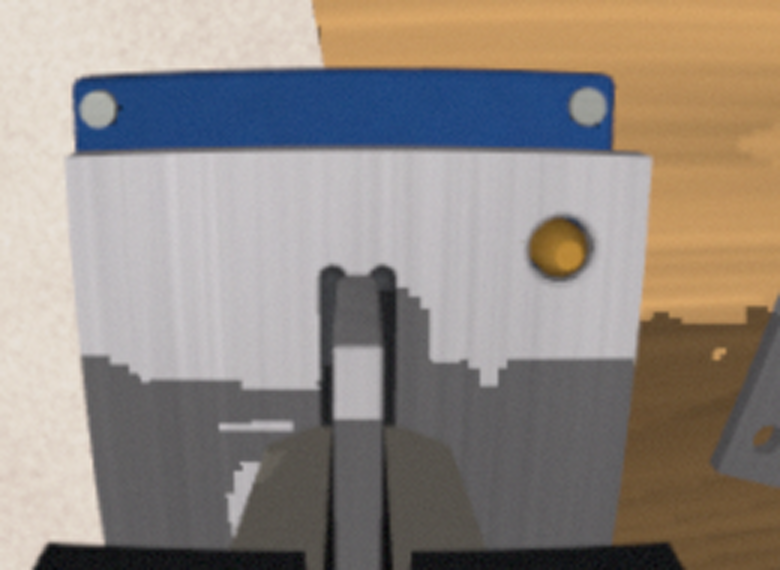

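```bash
python3 -m inch '[[[0,-2,0.18,0,0,0],[0,-2,0.18,0,0,0],[0,-2,0.18,0,0,0],[0,-2,0.18,0,0,0],[0,0,0,0,0,0]]]' >/dev/null; python3 st.py;  python3 -m inch '[[[0,-2,0.18,0,0,0],[0,-3,0.27,0,0,0],[0,-3,0.27,0,0,0],[0,-4,0.3,0,0,0],[0,-10,0,0,0,0],[0,-20,0,0,0,0],[0,-20,0,0,0,0]]]' >/dev/null; python3 st.py
python3 - <<'E'
from h import *
c=optics.read_camera("wrist"); cv2.imwrite("pics/w5.png",c["image"])
# easel targets
ex=np.array([0.46275689,0.02812825]);a=1.51876
X=np.array([np.cos(a),np.sin(a),0]);Y=np.array([-np.sin(a),np.cos(a),0]);Z=np.array([0,0,1.])
vee=np.r_[ex,0]-.040*X+.030*Z
up=(X+Z)/2**.5; n=(Z-X)/2**.5
cen=vee+up*.060+n*.005
print("vee",vee,"slab centre",cen)
# tool z was coupon +x ; on easel coupon +x = -up ; tool y=-n
Rt=Rt_from(-n,-up)
g_h=51.2-29 # TCP above slab centre at grasp (mm), along n
tcp=cen+n*g_h/1e3
print("TCP final",tcp,"Rt",Rt.round(3)); 
tc2=cen+n*(g_h+60)/1e3
print(delta(tcp,Rt),delta(tc2,Rt),delta(tcp+[0,0,.1],Rt))
E
```

```text
t 9.22 p [ 508.3 -315.5  103. ] y [ 4.e-04 -3.e-04 -1.e+00] z [-5.070e-02 -9.987e-01  3.000e-04] Ftool [ 0.61  4.29 -0.2 ] Ttool [0.006 0.015 0.058] open 7.7
t 10.1 p [ 508.4 -316.6  166.7] y [ 1.e-03 -7.e-04 -1.e+00] z [-5.060e-02 -9.987e-01  6.000e-04] Ftool [-0.58  4.32 -0.04] Ttool [-0.031 -0.011 -0.021] open 8.06
vee [ 0.46067638 -0.01181761  0.03      ] slab centre [0.4626992  0.02702062 0.07596194]
TCP final [0.46188272 0.0113441  0.09165971] Rt [[-0.999  0.037 -0.037]
 [ 0.052  0.706 -0.706]
 [-0.    -0.707 -0.707]]
(array([  64.9,   77.3, -326.4]), array([-0.789,  0.003, -0.004])) (array([  64.8,   35. , -283.8]), array([-0.789,  0.003, -0.004])) (array([  64.4,  -22.7, -326. ]), array([-0.789,  0.003, -0.004]))
```

View pics/w5.png

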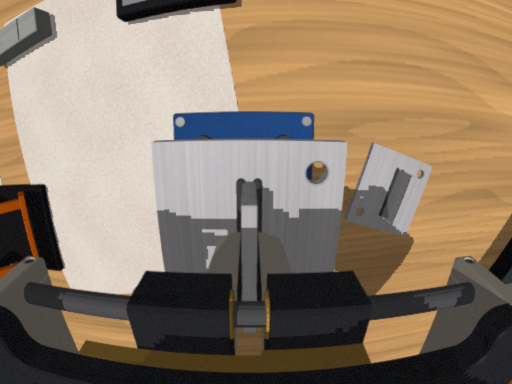

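```bash
python3 -m inch '[[[11,-5,-54,0,0,0],[11,-5,-54,0,0,0],[11,-5,-54,0,0,0],[11,-5,-54,0,0,0],[11,-3,-55,0,0,0],[9,0,-55,0,0,0],[0,0,0,0,0,0],[0,0,0,0,0,0]]]' >/dev/null; python3 st.py
python3 - <<'E'
from h import *
import pickle
for n in("wrist",):
    c=optics.read_camera(n); c["fish"]=1; pickle.dump(c,open("w6.pkl","wb")); cv2.imwrite("pics/w6.png",c["image"])
E
```

```text
t 11.15 p [461.1  12.3 188.5] y [ 1.5e-03 -7.0e-04 -1.0e+00] z [-4.950e-02 -9.988e-01  6.000e-04] Ftool [-1.08  3.88  0.5 ] Ttool [0.005 0.028 0.003] open 7.74
```

View pics/w6.png

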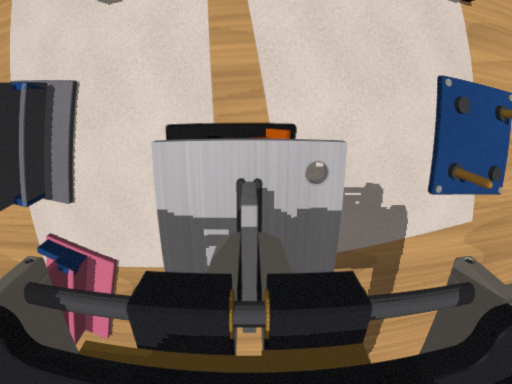

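```bash
python3 - <<'E'
from h import *; import pickle
c=pickle.load(open("w6.pkl","rb"));crop(c["image"],150,110,160,40,5,"pics/w6c.png")
x=[0.46275689,0.02812825,1.51876];cc,s=np.cos(x[2]),np.sin(x[2])
for P in [(80,-65,12),(-70,-65,12),(-54,-60,44),(-40,-60,30)]:
    X=np.array(P)/1e3; W=[x[0]+cc*X[0]-s*X[1],x[1]+s*X[0]+cc*X[1],X[2]]
    u=proj(c,W)[0];print(P,u.round(1),((u-[150,110]+.4)*5).round())
E
python3 -m inch '[[[0,0,0,-0.187,0,0],[0,0,0,-0.187,0,0],[0,0,0,-0.187,0,0],[0,0,0,-0.187,0,0],[0,0,0,-0.04,0,0],[0,0,0,0,0,0],[0,0,0,0,0,0]]]' >/dev/null; python3 st.py
python3 - <<'E'
from h import *
for n in("scene","top"):
    c=optics.read_camera(n); cv2.imwrite(f"pics/{n}7.png",c["image"])
E
```

```text
(80, -65, 12) [165.1 124.2] [78. 73.]
(-70, -65, 12) [297.3 123.4] [739.  69.]
(-54, -60, 44) [286.7 129.8] [685. 101.]
(-40, -60, 30) [271.9 128.4] [612.  94.]
t 12.07 p [461.2  12.4 188.3] y [ 0.0363  0.7056 -0.7076] z [-0.0342 -0.7068 -0.7066] Ftool [-0.98  3.46  2.67] Ttool [ 0.856 -0.039 -0.007] open 7.59
```

View pics/w6c.png

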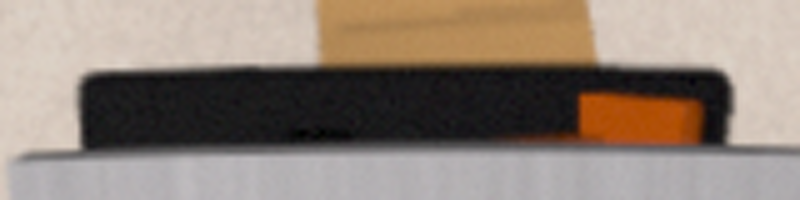

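View pics/scene7.png

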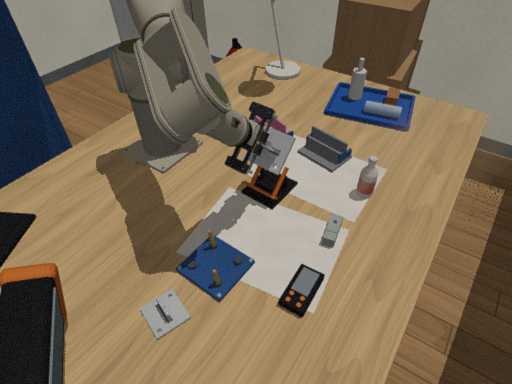

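View pics/top7.png

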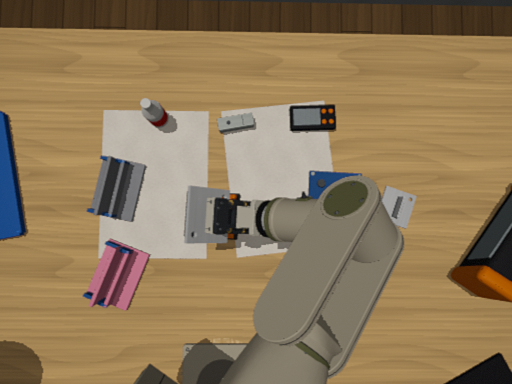

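```bash
python3 -m inch '[[[-0.5,15,15,0,0,0],[0,15,15,0,0,0],[0,15,15,0,0,0],[0,10,10,0,0,0],[0,3,3,0,0,0],[0,0,0,0,0,0],[0,0,0,0,0,0]]]' >/dev/null; python3 st.py
python3 - <<'E'
from h import *
for n in("scene","wrist"):
    c=optics.read_camera(n); 
    if n=="scene": crop(c["image"],220,90,100,125,5,"pics/s8.png")
    else: cv2.imwrite("pics/w8.png",c["image"])
E
```

```text
t 13.05 p [461.7  12.3 106.3] y [ 0.0368  0.7077 -0.7056] z [-0.035  -0.7047 -0.7086] Ftool [0.33 3.07 2.38] Ttool [ 0.89  -0.027  0.019] open 7.83
```

View pics/s8.png

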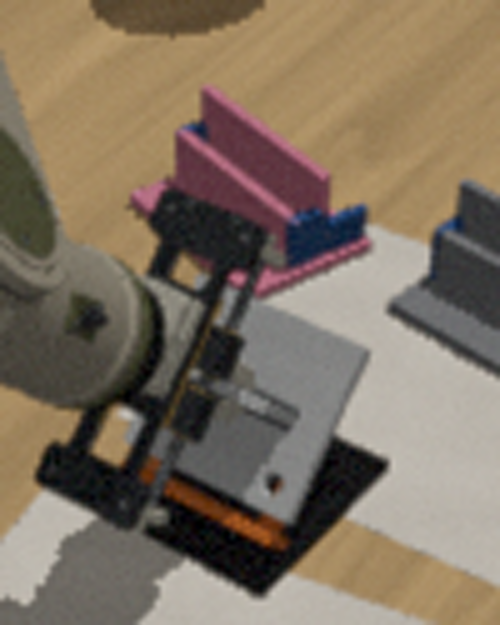

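View pics/w8.png

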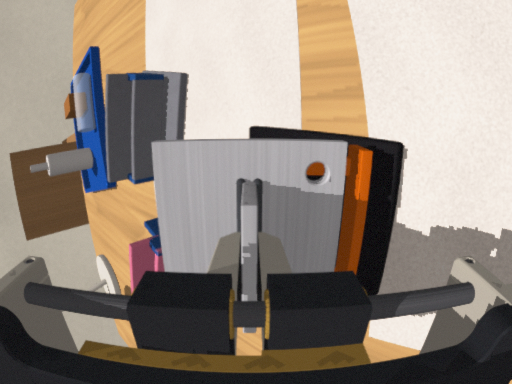

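```bash
python3 -m inch '[[[0,2,2,0,0,0],[0,2,2,0,0,0],[0,2,2,0,0,0],[0,1,1,0,0,0],[0,0,0,0,0,0]]]' >/dev/null; python3 st.py; python3 -m inch '[[[0,1,1,0,0,0],[0,1,1,0,0,0],[0,0,0,0,0,0]]]' >/dev/null; python3 st.py
```

```text
t 13.78 p [461.1  12.7  95.6] y [ 0.0357  0.7082 -0.7051] z [-0.0359 -0.7042 -0.7091] Ftool [0.45 3.1  2.98] Ttool [ 0.961 -0.005 -0.037] open 7.98
t 14.15 p [461.2  12.7  92.8] y [ 0.0358  0.7081 -0.7052] z [-0.0359 -0.7043 -0.709 ] Ftool [-0.01  3.22  2.82] Ttool [ 0.895 -0.052 -0.035] open 7.7
```

```bash
for i in 1; do python3 -m inch '[[[0,0.7,0.7,0,0,0],[0,0.7,0.7,0,0,0],[0,0,0,0,0,0]]]' >/dev/null; python3 st.py; done
python3 - <<'E'
from h import *
c=optics.read_camera("wrist"); crop(c["image"],120,100,300,210,2.6,"pics/w9.png")
E
```

```text
t 14.53 p [461.5  12.6  91.7] y [ 0.0363  0.7083 -0.7049] z [-0.0351 -0.7041 -0.7093] Ftool [ 3.6  -5.24 -2.7 ] Ttool [ 0.154  0.116 -0.387] open 7.7
```

View pics/w9.png

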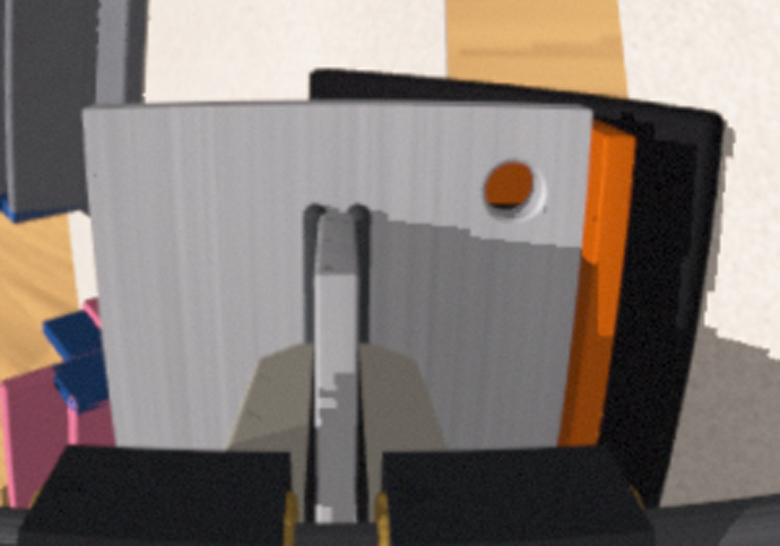

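```bash
python3 -m inch '[[[0,0,0,0,0,0],[0,0,0,0,0,0]]]' 0 5 >/dev/null; python3 st.py; python3 -m inch '[[[0,0,0,0,0,0],[0,0,0,0,0,0],[0,0,0,0,0,0],[0,0,0,0,0,0]]]' 16 >/dev/null; python3 st.py;  python3 - <<'E'
from h import *
c=optics.read_camera("wrist"); crop(c["image"],120,100,300,210,2.6,"pics/w10.png")
E
```

```text
t 14.82 p [461.5  12.6  91.7] y [ 0.0363  0.7084 -0.7049] z [-0.035  -0.704  -0.7093] Ftool [ 1.68 -5.79 -3.24] Ttool [-0.023 -0.003 -0.464] open 8.09
t 15.32 p [461.2  12.7  90.8] y [ 0.0359  0.7081 -0.7052] z [-0.0358 -0.7043 -0.709 ] Ftool [0.2  0.51 0.  ] Ttool [ 0.319  0.021 -0.006] open 15.91
```

View pics/w10.png

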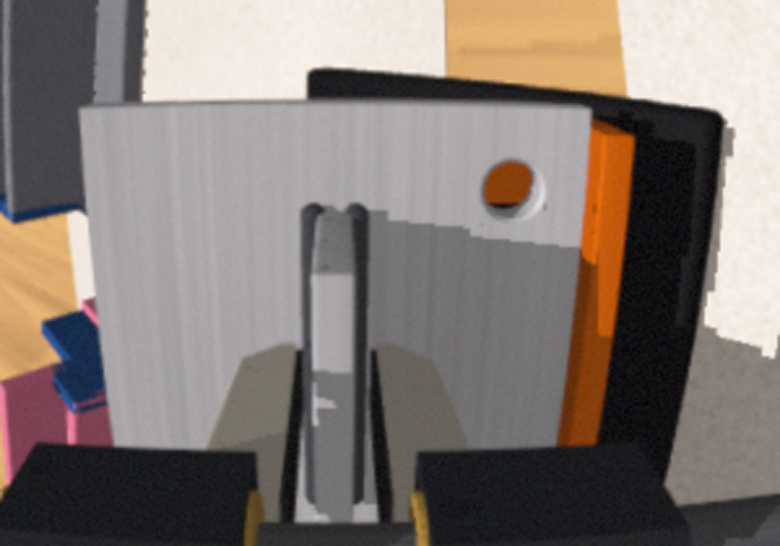

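```bash
python3 -m inch '[[[0,-3,0,0,0,0],[0,-8,0,0,0,0],[0,-20,0,0,0,0],[0,-30,0,0,0,0],[0,-40,0,0,0,0],[0,-40,0,0,0,0],[0,0,0,0,0,0],[0,0,0,0,0,0]]]' 24 >/dev/null; python3 st.py;  python3 - <<'E'
from h import *
import pickle
print(monitor.read_state()["q"].round(3))
for n in("scene","wrist"):
    c=optics.read_camera(n); 
    if n=="scene": crop(c["image"],220,90,140,125,5,"pics/s11.png")
    else: cv2.imwrite("pics/w11.png",c["image"]);c["fish"]=1; pickle.dump(c,open("w11.pkl","wb"))
E
```

```text
t 16.38 p [456.  -87.4 190.2] y [ 0.0363  0.7079 -0.7053] z [-0.0363 -0.7044 -0.7089] Ftool [ 0.5  -0.01  0.61] Ttool [ 0.301 -0.032  0.006] open 24.15
[-0.759  0.15   1.74   0.585  1.788  0.832]
```

View pics/s11.png

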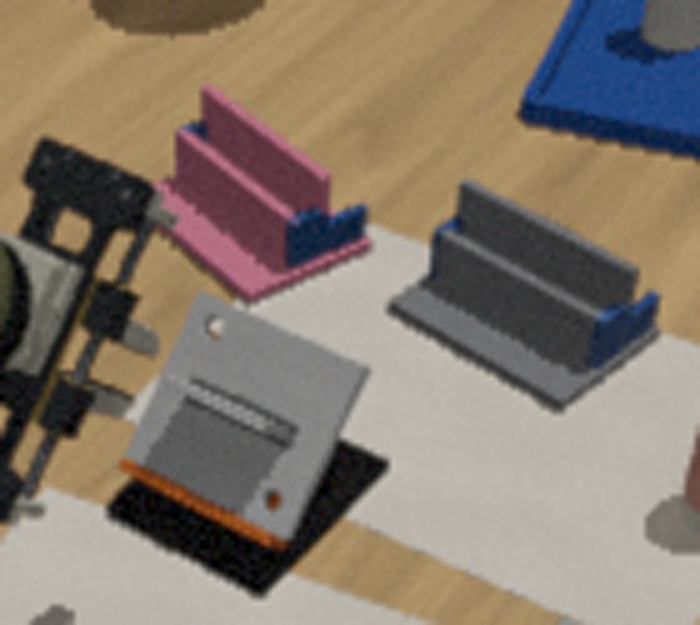

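View pics/w11.png

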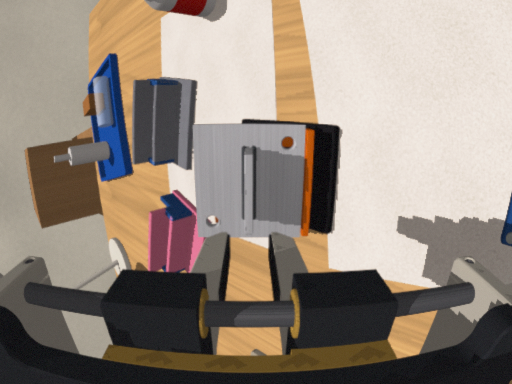

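Run:
```python
from h import *; import pickle
c=pickle.load(open("w11.pkl","rb"));crop(c["image"],180,110,170,140,4.5,"pics/w11c.png")
ex=np.array([0.46275689,0.02812825]);a=1.51876
X=np.array([np.cos(a),np.sin(a),0]);Y=np.array([-np.sin(a),np.cos(a),0]);Z=np.array([0,0,1.])
vee=np.r_[ex,0]-.040*X+.030*Z; up=(X+Z)/2**.5; n=(Z-X)/2**.5
for s,y,h in [(0,-65,10),(120,-65,10),(0,65,10),(120,65,10),(60,-40,55),(60,40,55),(18,-45,10),(102,45,10)]:
    u=proj(c,vee+s/1e3*up+y/1e3*Y+h/1e3*n)[0]; print((s,y,h),((u-[180,110]+.4)*4.5).round())
```

```text
(0, -65, 10) [567.  64.]
(120, -65, 10) [56. 63.]
(0, 65, 10) [541. 571.]
(120, 65, 10) [ 81. 570.]
(60, -40, 55) [310. 196.]
(60, 40, 55) [310. 558.]
(18, -45, 10) [489. 146.]
(102, 45, 10) [146. 500.]
```

View pics/w11c.png

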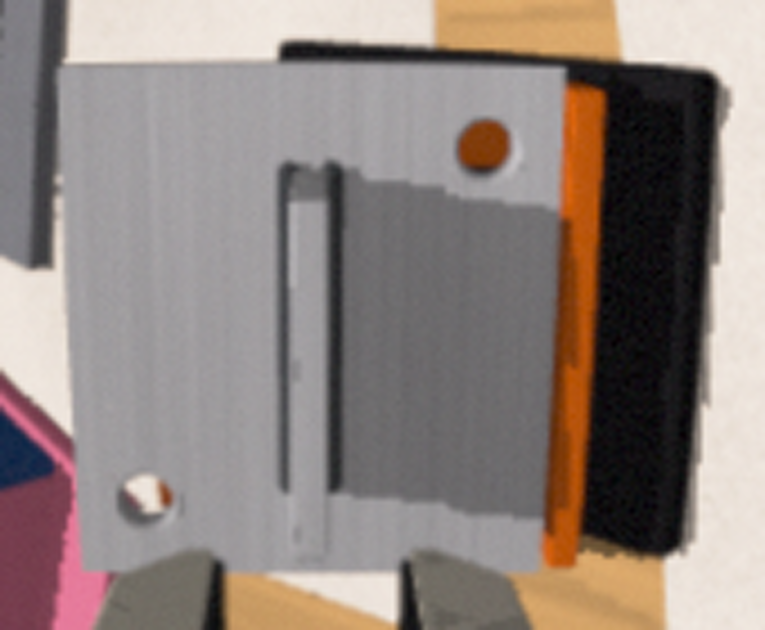

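```bash
python3 -m inch '[[[0,-40,-40,0,0,0],[0,-40,-40,0,0,0],[0,-35,-35,0,0,0],[0,0,0,0.187,0,0],[0,0,0,0.187,0,0],[0,0,0,0.187,0,0],[0,0,0,0.187,0,0],[0,0,0,0.04,0,0]]]' 40 30 >/dev/null; python3 -m inch '[[[0,0,-50,0,0,0],[0,0,-50,0,0,0],[0,0,-50,0,0,0],[0,0,-50,0,0,0],[0,0,-50,0,0,0],[0,0,-20,0,0,0],[0,0,0,0,0,0]]]'>/dev/null; python3 st.py
python3 - <<'E'
from h import *; import pickle
c=optics.read_camera("wrist");c["fish"]=1; pickle.dump(c,open("w12.pkl","wb")); cv2.imwrite("pics/w12.png",c["image"])
print(monitor.read_state()["q"].round(3))
E
```

```text
t 18.35 p [468.8 183.7 351.6] y [-2.6e-03 -5.0e-04 -1.0e+00] z [-4.700e-02 -9.989e-01  6.000e-04] Ftool [ 0.18 -0.4  -0.2 ] Ttool [-0.031 -0.025 -0.01 ] open 40.06
[ 0.269 -0.147  1.538 -0.     1.752  1.889]
```

View pics/w12.png

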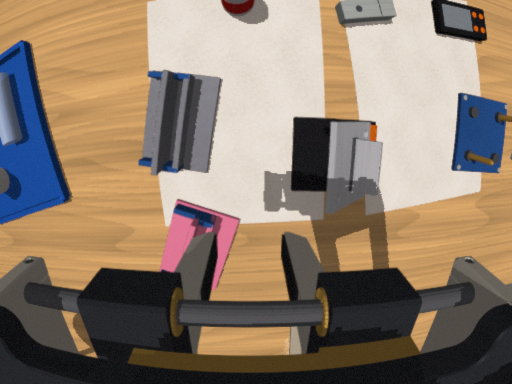

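Run:
```python
from h import *; import pickle
c=pickle.load(open("w12.pkl","rb"));crop(c["image"],130,60,100,120,5,"pics/w12c.png")
x=[0.53285787,0.29683674,1.3693396]; cc,s=np.cos(x[2]),np.sin(x[2])
for P in [(-60,-82.5,12),(-60,82.5,12),(60,82.5,12),(60,-82.5,12)]+[(a,b,h) for a,h in((-18,57),(-8,57),(8,87),(18,87)) for b in(-69,69)]:
    X=np.array(P)/1e3; W=[x[0]+cc*X[0]-s*X[1],x[1]+s*X[0]+cc*X[1],X[2]]
    u=proj(c,W)[0];print(P,((u-[130,60]+.4)*5).round())
```

```text
(-60, -82.5, 12) [462.  90.]
(-60, 82.5, 12) [395. 571.]
(60, 82.5, 12) [ 67. 524.]
(60, -82.5, 12) [115.  55.]
(-18, -69, 57) [305. 104.]
(-18, 69, 57) [252. 544.]
(-8, -69, 57) [273. 101.]
(-8, 69, 57) [222. 539.]
(8, -69, 87) [197.  88.]
(8, 69, 87) [147. 553.]
(18, -69, 87) [164.  86.]
(18, 69, 87) [115. 549.]
```

View pics/w12c.png

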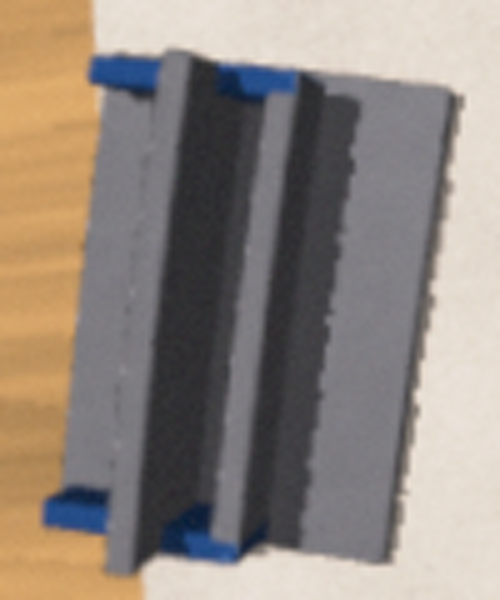

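```bash
python3 -m inch '[[[-20,20,-55,0,0,0],[-20,30,-55,0,0,0],[0,10,0,0,0,0],[0,0,0,0,0,0],[0,0,0,0,0,0],[0,0,0,0,0,0]]]'>/dev/null; python3 st.py
python3 - <<'E'
from h import *; import pickle
c=optics.read_camera("wrist");c["fish"]=1; pickle.dump(c,open("w13.pkl","wb")); crop(c["image"],130,50,220,170,3.6,"pics/w13.png")
x=[0.53285787,0.29683674,1.3693396]; cc,s=np.cos(x[2]),np.sin(x[2])
for P in [(-60,-82.5,12),(-60,82.5,12),(60,82.5,12),(60,-82.5,12)]+[(a,b,h) for a,h in((-18,57),(-8,57),(8,87),(18,87)) for b in(-69,69)]+[(0,69,57),(0,-69,57),(0,79,57),(0,-79,57)]:
    X=np.array(P)/1e3; W=[x[0]+cc*X[0]-s*X[1],x[1]+s*X[0]+cc*X[1],X[2]]
    u=proj(c,W)[0];print(P,((u-[130,50]+.4)*3.6).round())
E
```

```text
t 19.15 p [514.8 286.4 296.6] y [ 0.003   0.0012 -1.    ] z [-0.052  -0.9986 -0.0014] Ftool [-0.96 -1.56  0.52] Ttool [-0.069 -0.028  0.021] open 39.83
(-60, -82.5, 12) [579. 192.]
(-60, 82.5, 12) [512. 570.]
(60, 82.5, 12) [241. 531.]
(60, -82.5, 12) [288. 149.]
(-18, -69, 57) [477. 208.]
(-18, 69, 57) [421. 562.]
(-8, -69, 57) [450. 204.]
(-8, 69, 57) [396. 558.]
(8, -69, 87) [404. 197.]
(8, 69, 87) [350. 578.]
(18, -69, 87) [375. 192.]
(18, 69, 87) [323. 574.]
(0, 69, 57) [375. 555.]
(0, -69, 57) [428. 200.]
(0, 79, 57) [372. 579.]
(0, -79, 57) [432. 174.]
```

View pics/w13.png

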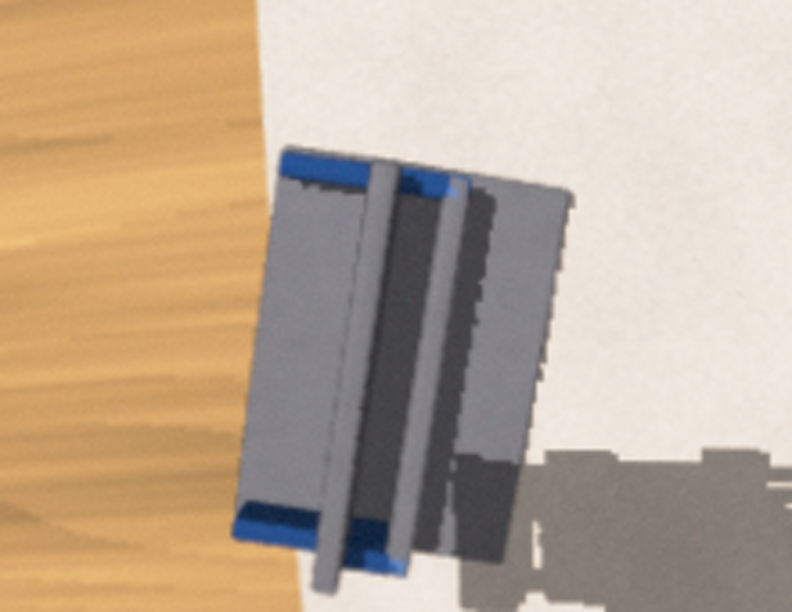

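```bash
cat > rackfit.py <<'E'
from fit import *
w12=pickle.load(open("w12.pkl","rb"));w13=pickle.load(open("w13.pkl","rb"))
def W(p,P):
    c,s=np.cos(p[2]),np.sin(p[2]); X=np.array(P)/1e3
    return [p[0]+c*X[0]-s*X[1],p[1]+s*X[0]+c*X[1],X[2]]
L={"ff":((-60,-80,12),(-60,80,12)),"bwf":((8,-75,87),(8,75,87)),"bwb":((18,-75,87),(18,75,87)),"fwf":((-18,-75,57),(-18,75,57)),"fwb":((-8,-75,57),(-8,75,57)),"e-":((-55,-82.5,12),(55,-82.5,12)),"e+":((-55,82.5,12),(55,82.5,12))}
t12=lambda a:(a[0]/5+130-.4,a[1]/5+60-.4); t13=lambda a:(a[0]/3.6+130-.36,a[1]/3.6+50-.36); tt=lambda a:(a[0]/4.7+80-.4,a[1]/4.7+145-.4)
O={"w12":(w12,t12,{"ff":[(459,95),(391,545)],"bwf":[(193,60),(139,560)],"bwb":[(163,60),(109,560)],"fwf":[(300,90),(244,540)],"fwb":[(270,100),(214,535)],"e-":[(430,83),(360,75)],"e+":[(370,560),(290,548)]}),
"w13":(w13,t13,{"ff":[(572,200),(505,550)],"bwf":[(397,170),(340,580)],"bwb":[(369,170),(315,580)],"fwf":[(467,190),(409,565)],"fwb":[(442,195),(389,550)],"e-":[(550,186),(300,148)],"e+":[(490,562),(430,553)]}),
"top":(C["top"],tt,{"ff":[(311,105),(250,350)],"e-":[(300,93),(230,76)],"e+":[(235,356),(175,347)]})}
def f(p,ns,out=0):
    r=[]
    for n in ns:
        c,t,d=O[n]
        for k,pts in d.items():
            a,b=proj(c,[W(p,L[k][0]),W(p,L[k][1])]); v=(b-a)/np.linalg.norm(b-a); nn=np.array([-v[1],v[0]])
            rr=[(np.array(t(q))-a)@nn for q in pts]; r+=rr
            if out: print(n,k,np.round(rr,2))
    return np.array(r)
for ns in (["w12"],["w13"],["top"],["w12","w13"],["w12","w13","top"]):
    s=least_squares(f,[.533,.297,1.37],args=(ns,),loss="soft_l1",f_scale=.5); print(ns,s.x.round(4),round(s.cost,2))
f(s.x,ns,1)
E
python3 rackfit.py
```

```text
['w12'] [0.5353 0.2985 1.3641] 0.72
['w13'] [0.5349 0.2999 1.3693] 1.56
['top'] [0.5339 0.2966 1.3573] 0.45
['w12', 'w13'] [0.5351 0.2992 1.3681] 3.49
['w12', 'w13', 'top'] [0.5349 0.2992 1.368 ] 4.62
w12 ff [-1.07 -0.12]
w12 bwf [-0.1 -0.3]
w12 bwb [-0.76 -0.61]
w12 fwf [-0.14 -0.01]
w12 fwb [-0.83 -0.04]
w12 e- [-0.27 -0.06]
w12 e+ [0.53 0.65]
w13 ff [-0.36  1.09]
w13 bwf [0.88 0.44]
w13 bwb [ 0.36 -0.24]
w13 fwf [1.4  1.07]
w13 fwb [0.44 0.12]
w13 e- [-0.65 -0.46]
w13 e+ [0.46 0.53]
top ff [-1.3  -0.66]
top e- [-0.85 -0.44]
top e+ [ 0.64 -0.15]
```

```bash
cat > es.py <<'E'
from h import *
ex=np.array([0.46275689,0.02812825]);a=1.51876
X=np.array([np.cos(a),np.sin(a),0]);Y=np.array([-np.sin(a),np.cos(a),0]);Z=np.array([0,0,1.])
vee=np.r_[ex,0]-.040*X+.030*Z; up=(X+Z)/2**.5; n=(Z-X)/2**.5
RG=Rt_from(-up,n)
E
python3 - <<'E'
from es import *
print(vee+.19*up+.005*n); print("pre",delta(vee+.19*up+.005*n,RG),"fin",delta(vee+.09*up+.005*n,RG))
E
```

```text
[0.46748042 0.11882008 0.16788582]
pre (array([ 38.5, 127.5, 170.3]), array([ 0.786,  0.   , -0.002])) fin (array([ 38.7, 198.2, 241.1]), array([ 0.786,  0.   , -0.002]))
```

```bash
python3 -m inch '[[[13,5,57,0,0,0],[13,5,57,0,0,0],[13,5,56,0,0,0],[0,0,0,0.187,0,0],[0,0,0,0.187,0,0],[0,0,0,0.187,0,0],[0,0,0,0.187,0,0],[0,0,0,0.038,0,0]]]'>/dev/null;  python3 -m inch '[[[0,0,0,0,0,0],[0,0,0,0,0,0]]]' >/dev/null; python3 st.py;python3 - <<'E'
from es import *
print(monitor.read_state()["q"].round(3))
print("pre",delta(vee+.19*up+.005*n,RG),"fin",delta(vee+.09*up+.005*n,RG))
E
```

```text
t 20.55 p [467.2 118.9 280.8] y [-0.0351 -0.7039 -0.7094] z [-0.0385 -0.7084  0.7048] Ftool [-0.44  0.21  0.93] Ttool [-0.366  0.018 -0.004] open 39.8
[ 0.584  0.191  1.519 -0.641  1.892  2.146]
pre (array([ -0.1,  80.2, -79.5]), array([ 0.003, -0.002, -0.002])) fin (array([ 1.000e-01,  1.802e+02, -7.920e+01]), array([ 0.003, -0.002, -0.002]))
```

```bash
python3 -m inch '[[[0,27,-27,0.003,0,0],[0,27,-27,0,0,0],[0,26,-25,0,0,0],[0,0,0,0,0,0],[0,0,0,0,0,0]]]'>/dev/null; python3 st.py;python3 - <<'E'
from es import *
print("pre",delta(vee+.19*up+.005*n,RG),"fin",delta(vee+.09*up+.005*n,RG))
c=optics.read_camera("wrist"); cv2.imwrite("pics/w14.png",c["image"])
c=optics.read_camera("scene"); crop(c["image"],200,60,180,160,4,"pics/s14.png")
E
```

```text
t 21.18 p [467.6 118.3 169.4] y [-0.0348 -0.7074 -0.706 ] z [-0.0386 -0.705   0.7082] Ftool [0.06 0.23 0.34] Ttool [-0.326 -0.033  0.011] open 40.0
pre (array([ 0.2,  0.7, -1.4]), array([-0.002, -0.002, -0.002])) fin (array([  0.4, 100.7,  -1.5]), array([-0.002, -0.002, -0.002]))
```

View pics/w14.png

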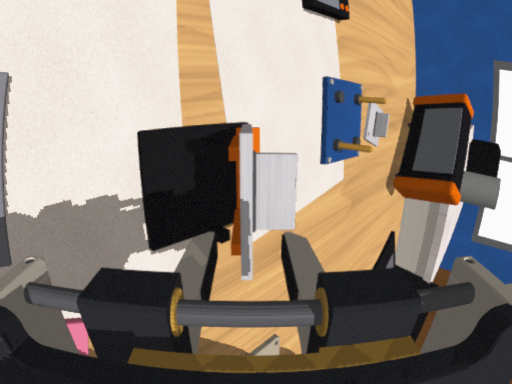

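View pics/s14.png

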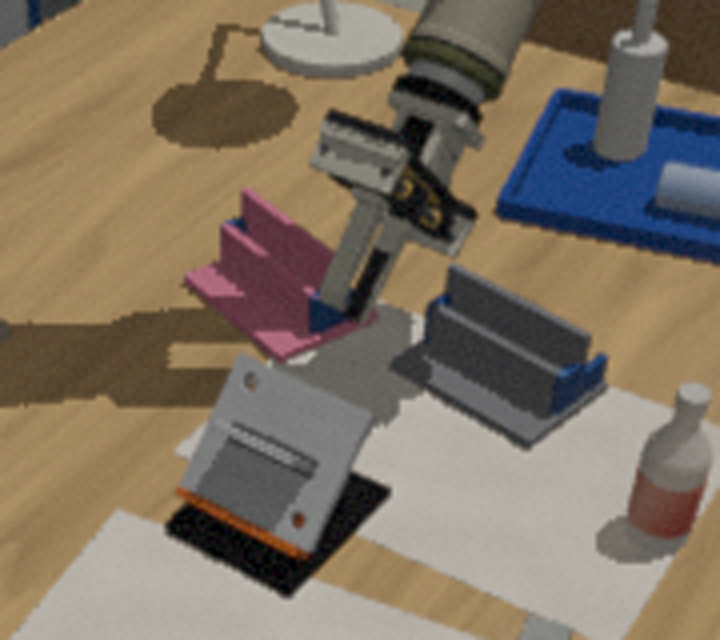

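```bash
python3 -m inch '[[[0.4,25,-1,0,0,0],[0,25,0,0,0,0],[0,25,0,0,0,0],[0,15,0,0,0,0],[0,10,0,0,0,0],[0,0,0,0,0,0],[0,0,0,0,0,0]]]'>/dev/null; python3 st.py;python3 - <<'E'
from es import *
print("fin",delta(vee+.09*up+.005*n,RG))
c=optics.read_camera("wrist"); crop(c["image"],120,100,280,210,2.8,"pics/w15.png")
E
```

```text
t 22.15 p [463.2  48.8  96.5] y [-0.035  -0.7084 -0.705 ] z [-0.0363 -0.704   0.7092] Ftool [-0.64 -0.18 -1.01] Ttool [-0.349 -0.016 -0.002] open 40.11
fin (array([-0.7, -0.1,  0.9]), array([-0.003,  0.   , -0.002]))
```

View pics/w15.png

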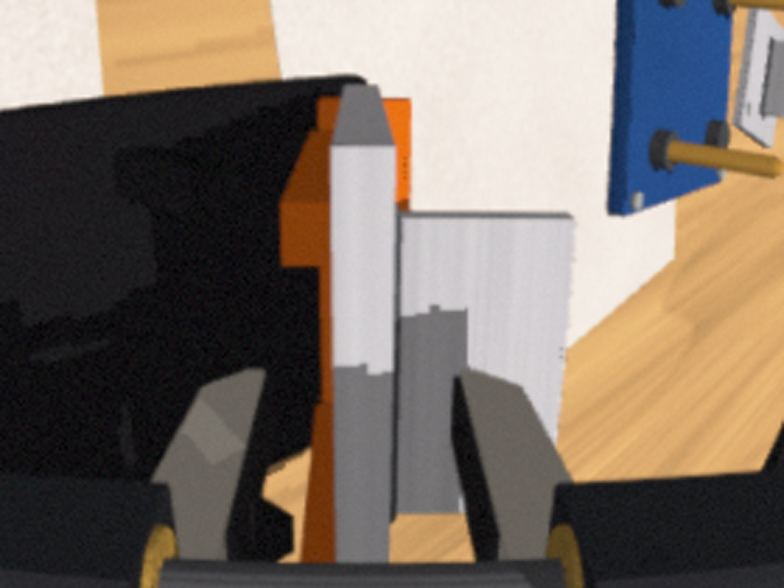

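```bash
python3 -m inch '[[[-0.5,0,0.8,0,0,0],[0,0,0,0,0,0],[0,0,0,0,0,0],[0,0,0,0,0,0],[0,0,0,0,0,0],[0,0,0,0,0,0]]]' 0 6 >/dev/null; python3 st.py; python3 -m inch '[[[0,0,0,0,0,0],[0,0,0,0,0,0],[0,0,0,0,0,0]]]' 0 50 >/dev/null; python3 st.py
```

```text
t 22.95 p [463.1  48.   96.3] y [-0.0357 -0.7083 -0.705 ] z [-0.0356 -0.7041  0.7092] Ftool [-0.28 -0.19 -3.81] Ttool [-1.207  0.021 -0.007] open 9.79
t 23.32 p [463.1  47.9  96.3] y [-0.0359 -0.7084 -0.7049] z [-0.0357 -0.704   0.7093] Ftool [-0.17 -1.78 -4.69] Ttool [-1.671 -0.037 -0.002] open 9.87
```

```bash
python3 -m inch '[[[0,-1.5,1.5,0,0,0],[0,-3,3,0,0,0],[0,-5,5,0,0,0],[0,-10,10,0,0,0],[0,-20,20,0,0,0],[0,-25,25,0,0,0],[0,-25,25,0,0,0],[0,0,0,0,0,0]]]' >/dev/null; python3 st.py
python3 - <<'E'
from es import *
xr=[.535,.2992,1.3675]
XR=np.array([np.cos(xr[2]),np.sin(xr[2]),0]); slot=np.array([xr[0],xr[1],.012])
Rr=Rt_from([0,0,-1],-XR)
# TCP relative slab: slope 90 from lower edge
tgt=slot+[0,0,.090]
print(tgt, delta(tgt+[0,0,.13],Rr))
E
```

```text
t 24.32 p [464.8  48.9 226.5] y [-0.0314 -0.7068 -0.7068] z [-0.0405 -0.7056  0.7074] Ftool [-0.62  3.57 -3.76] Ttool [-1.033 -0.019  0.023] open 9.93
[0.535  0.2992 0.102 ] (array([ -57.4, -183. , -175.6]), array([-0.784,  0.142, -0.066]))
```

```bash
python3 -m inch '[[[0,0,0,-0.187,0,0],[0,0,0,-0.187,0,0],[0,0,0,-0.187,0,0],[0,0,0,-0.187,0,0],[0,0,0,-0.037,0.0,0],[0,0,0,0,0.15,0],[0,0,0,0,0,0],[0,0,0,0,0,0]]]' >/dev/null; python3 st.py
python3 - <<'E'
from es import *
print(monitor.read_state()["q"].round(3))
xr=[.535,.2992,1.3675]
XR=np.array([np.cos(xr[2]),np.sin(xr[2]),0]); slot=np.array([xr[0],xr[1],.012])
Rr=Rt_from([0,0,-1],-XR)
print(delta(slot+[0,0,.22],Rr))
c=optics.read_camera("wrist"); cv2.imwrite("pics/w16.png",c["image"])
E
```

```text
t 25.32 p [462.5  48.7 221.9] y [-0.0025 -0.0051 -1.    ] z [-0.1951 -0.9808  0.0055] Ftool [-0.52  5.05 -0.48] Ttool [-0.115 -0.045 -0.051] open 9.65
[-1.000e-03 -2.370e-01  1.851e+00 -5.000e-03  1.530e+00  1.766e+00]
(array([ -22.2,  -11.5, -259.7]), array([-0.005,  0.007,  0.001]))
```

View pics/w16.png

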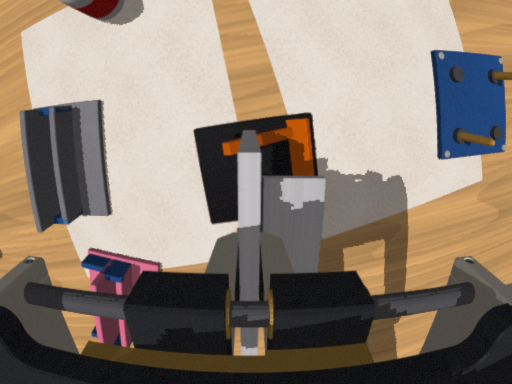

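```bash
python3 -m inch '[[[-4.4,-3,-52,-0.005,0.007,0],[-4.4,-3,-52,0,0,0],[-4.4,-2,-52,0,0,0],[-4.4,-2,-52,0,0,0],[-4.4,-2,-52,0,0,0],[0,0,0,0,0,0],[0,0,0,0,0,0],[0,0,0,0,0,0]]]' >/dev/null; python3 st.py
python3 - <<'E'
from es import *
import pickle
xr=[.535,.2992,1.3675]
XR=np.array([np.cos(xr[2]),np.sin(xr[2]),0]); slot=np.array([xr[0],xr[1],.012])
Rr=Rt_from([0,0,-1],-XR)
print(delta(slot+[0,0,.22],Rr))
c=optics.read_camera("wrist"); c["fish"]=1; pickle.dump(c,open("w17.pkl","wb")); cv2.imwrite("pics/w17.png",c["image"])
c=optics.read_camera("scene"); crop(c["image"],250,60,140,120,5,"pics/s17.png")
c=optics.read_camera("top"); crop(c["image"],60,120,130,120,5,"pics/t17.png")
E
```

```text
t 26.38 p [537.7 297.3 235. ] y [ 6.e-04  3.e-04 -1.e+00] z [-2.063e-01 -9.785e-01 -4.000e-04] Ftool [-0.16  4.31  0.38] Ttool [-0.048  0.022  0.039] open 9.83
(array([ 3.1,  3. , -1.3]), array([ 0.   , -0.004, -0.001]))
```

View pics/w17.png

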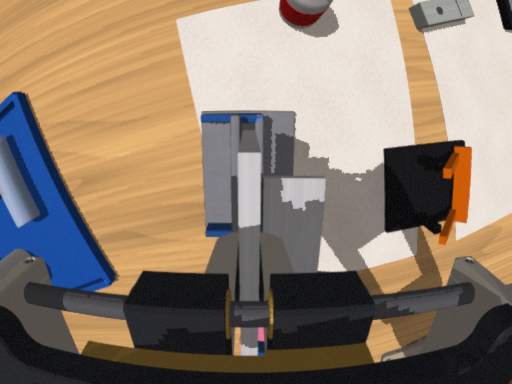

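View pics/s17.png

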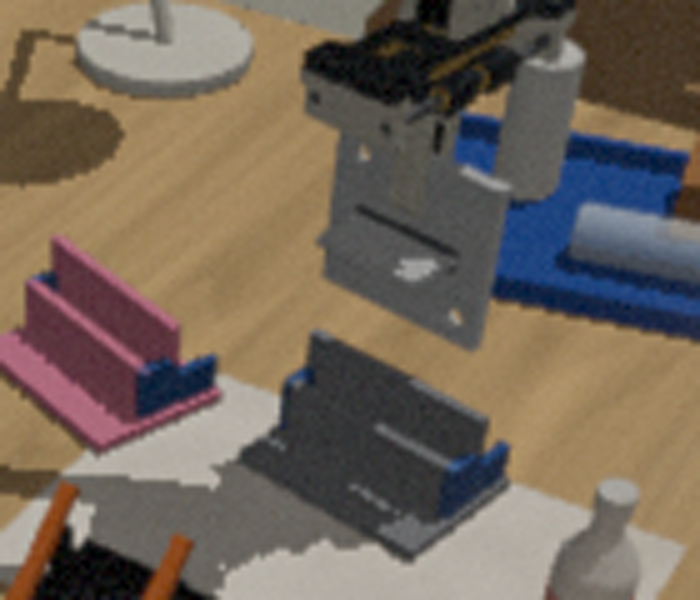

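View pics/t17.png

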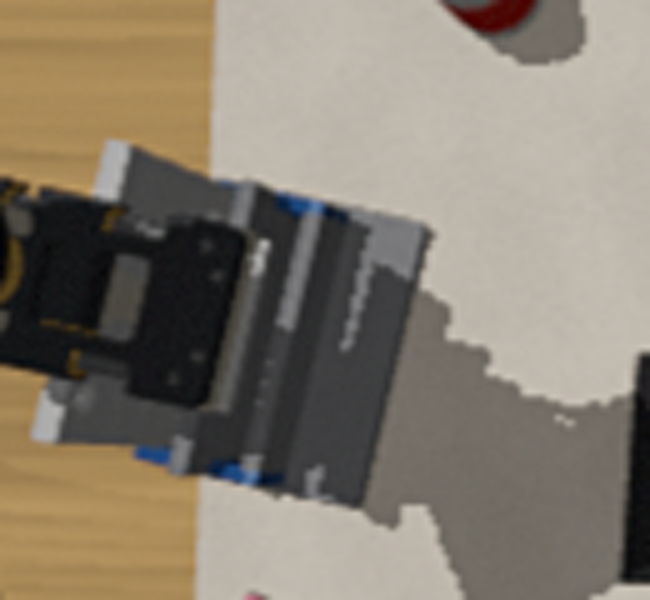

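Run:
```python
from es import *; import pickle
c=pickle.load(open("w17.pkl","rb")); crop(c["image"],190,95,120,90,6.5,"pics/w17c.png")
x=[.535,.2992,1.3675]; cc,s=np.cos(x[2]),np.sin(x[2])
f=lambda W:((proj(c,W)[0]-[190,95]+.42)*6.5).round()
for P in [(-60,-82.5,12),(60,-82.5,12)]+[(a,-79,h) for a,h in((-18,57),(-8,57),(8,87),(18,87))]+[(0,-69,57),(0,-69,12)]:
    X=np.array(P)/1e3; W=[x[0]+cc*X[0]-s*X[1],x[1]+s*X[0]+cc*X[1],X[2]]; print(P,f(W))
# slab from tool pose
p=np.array([.5377,.2973,.2350]); z=np.array([-.2063,-.9785,0]); xx=np.array([-.9785,.2063,0])
for h in(30,-90):
  for k in(-5,5): print("slab",h,k,f(p+[0,0,h/1e3]+z*k/1e3-xx*.065))
```

```text
(-60, -82.5, 12) [686. 102.]
(60, -82.5, 12) [ 73. 104.]
(-18, -79, 57) [483. 122.]
(-8, -79, 57) [425. 122.]
(8, -79, 87) [326. 128.]
(18, -79, 87) [262. 128.]
(0, -69, 57) [378. 180.]
(0, -69, 12) [380. 167.]
slab 30 -5 [311. 372.]
slab 30 5 [462. 372.]
slab -90 -5 [348. 226.]
slab -90 5 [427. 226.]
```

View pics/w17c.png

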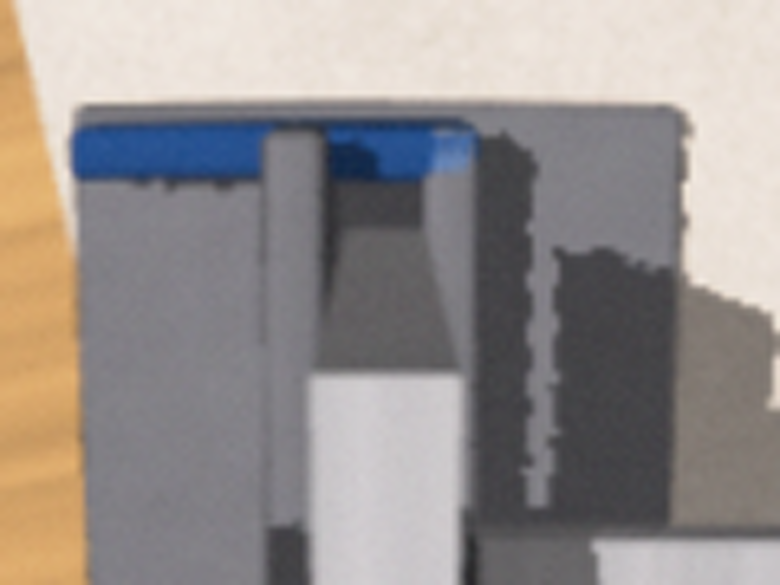

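```bash
python3 -m inch '[[[3.1,10,-1.3,0,-0.004,0],[0,15,0,0,0,0],[0,15,0,0,0,0],[0,8,0,0,0,0],[0,0,0,0,0,0],[0,0,0,0,0,0],[0,0,0,0,0,0]]]' >/dev/null; python3 st.py
python3 - <<'E'
from es import *; import pickle
xr=[.535,.2992,1.3675]
XR=np.array([np.cos(xr[2]),np.sin(xr[2]),0]); slot=np.array([xr[0],xr[1],.012])
Rr=Rt_from([0,0,-1],-XR)
print(delta(slot+[0,0,.09],Rr))
c=optics.read_camera("wrist"); c["fish"]=1; crop(c["image"],190,95,120,90,6.5,"pics/w18c.png")
x=xr; cc,s=np.cos(x[2]),np.sin(x[2])
f=lambda W:((proj(c,W)[0]-[190,95]+.42)*6.5).round()
for P in [(-60,-82.5,12),(60,-82.5,12)]+[(a,-79,h) for a,h in((-18,57),(-8,57),(8,87),(18,87))]+[(0,-69,57),(0,-69,12)]:
    X=np.array(P)/1e3; W=[x[0]+cc*X[0]-s*X[1],x[1]+s*X[0]+cc*X[1],X[2]]; print(P,f(W))
p,M,_=tool()
for h in(30,-90):
  for k in(-5,5): print("slab",h,k,f(p+M@[-.065,-h/1e3,k/1e3]))
E
```

```text
t 27.4 p [535.7 300.3 187.9] y [ 0.002   0.0015 -1.    ] z [-0.2023 -0.9793 -0.0018] Ftool [0.13 4.59 0.24] Ttool [-0.032 -0.041  0.032] open 9.63
(array([ 0.6, 85.9,  1.3]), array([ 0.002, -0.   , -0.002]))
(-60, -82.5, 12) [745.  95.]
(60, -82.5, 12) [46. 94.]
(-18, -79, 57) [519. 115.]
(-8, -79, 57) [451. 114.]
(8, -79, 87) [337. 119.]
(18, -79, 87) [261. 119.]
(0, -69, 57) [396. 181.]
(0, -69, 12) [396. 166.]
slab 30 -5 [311. 372.]
slab 30 5 [462. 372.]
slab -90 -5 [348. 226.]
slab -90 5 [426. 226.]
```

View pics/w18c.png

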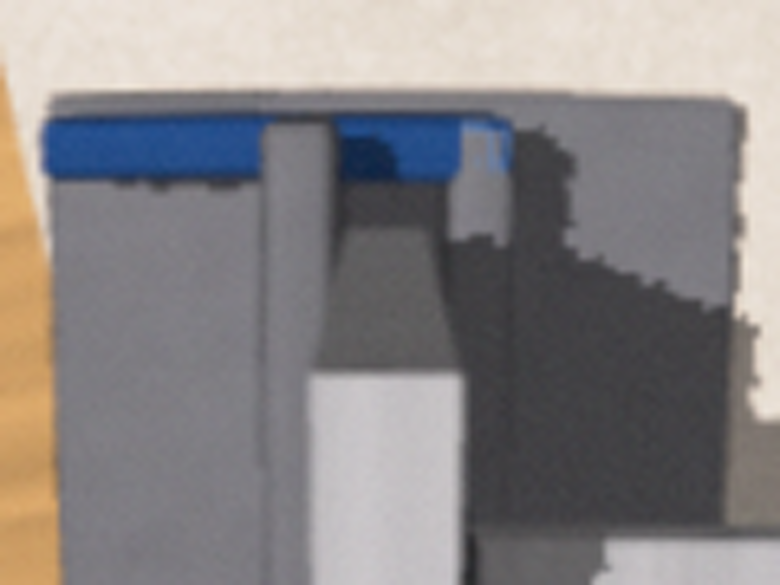

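```bash
python3 -m inch '[[[0.6,6,1.2,0.002,0,-0.002],[0,10,0,0,0,0],[0,8,0,0,0,0],[0,0,0,0,0,0],[0,0,0,0,0,0]]]' >/dev/null; python3 st.py
python3 - <<'E'
from es import *; import pickle
xr=[.535,.2992,1.3675]
XR=np.array([np.cos(xr[2]),np.sin(xr[2]),0]); slot=np.array([xr[0],xr[1],.012])
Rr=Rt_from([0,0,-1],-XR)
print(delta(slot+[0,0,.09],Rr))
c=optics.read_camera("wrist"); crop(c["image"],190,95,120,90,6.5,"pics/w19c.png")
E
```

```text
t 28.07 p [534.4 299.  163.1] y [-1.5e-03 -7.0e-04 -1.0e+00] z [-2.024e-01 -9.793e-01  9.000e-04] Ftool [-0.05  4.91 -0.6 ] Ttool [-0.062 -0.027 -0.044] open 9.49
(array([-0.6, 61.1, -0.4]), array([-0.001, -0.   ,  0.001]))
```

View pics/w19c.png

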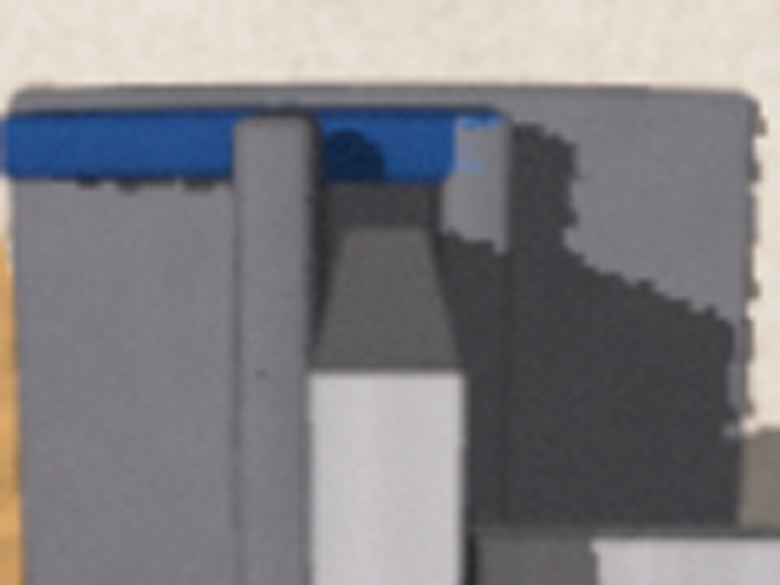

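```bash
python3 -m inch '[[[-0.3,8,-0.3,0,0,0],[0,8,0,0,0,0],[0,8,0,0,0,0],[0,6,0,0,0,0],[0,0,0,0,0,0],[0,0,0,0,0,0]]]' >/dev/null; python3 st.py
python3 - <<'E'
from es import *; import pickle
c=optics.read_camera("wrist"); crop(c["image"],190,95,120,90,6.5,"pics/w20c.png")
E
```

```text
t 28.88 p [534.8 299.3 133.3] y [-1.2e-03 -5.0e-04 -1.0e+00] z [-2.023e-01 -9.793e-01  8.000e-04] Ftool [-0.26  4.26 -0.3 ] Ttool [-0.088 -0.02  -0.02 ] open 9.58
```

View pics/w20c.png

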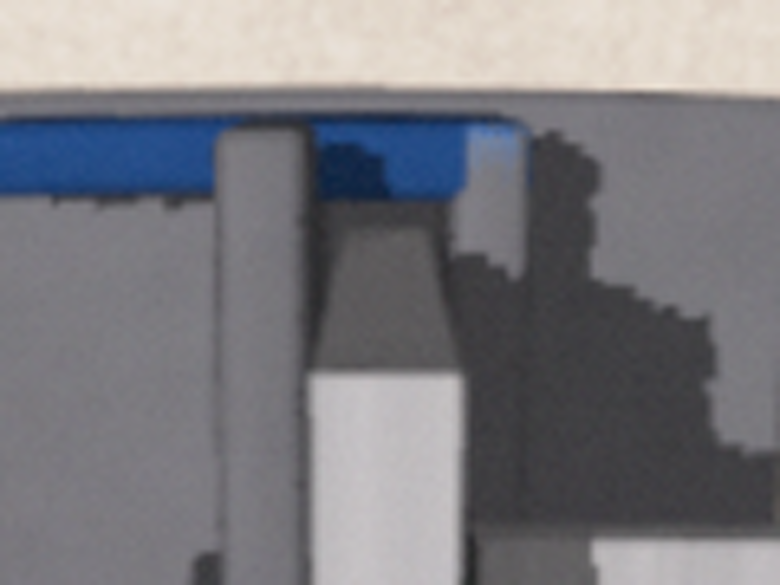

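```bash
python3 -m inch '[[[0,8,0,0,0,0],[0,8,0,0,0,0],[0,6,0,0,0,0],[0,3,0,0,0,0],[0,1,0,0,0,0],[0,0,0,0,0,0],[0,0,0,0,0,0]]]' >/dev/null; python3 st.py
```

```text
t 29.8 p [534.8 299.3 107.4] y [-1.e-03 -4.e-04 -1.e+00] z [-2.023e-01 -9.793e-01  6.000e-04] Ftool [0.   4.01 0.22] Ttool [-0.03   0.01  -0.011] open 9.82
```

```bash
python3 -m inch '[[[0,1.5,0,0,0,0],[0,1.5,0,0,0,0],[0,0,0,0,0,0],[0,0,0,0,0,0]]]' >/dev/null; python3 st.py;  python3 -m inch '[[[0,1,0,0,0,0],[0,0,0,0,0,0],[0,0,0,0,0,0]]]' >/dev/null; python3 st.py;  python3 -m inch '[[[0,0.8,0,0,0,0],[0,0,0,0,0,0],[0,0,0,0,0,0]]]' >/dev/null; python3 st.py
```

```text
t 30.3 p [534.6 299.2 104. ] y [-1.6e-03 -7.0e-04 -1.0e+00] z [-0.2023 -0.9793  0.001 ] Ftool [ 0.23  4.6  -0.51] Ttool [-0.053 -0.025  0.001] open 9.94
t 30.68 p [534.6 299.2 103. ] y [-1.6e-03 -6.0e-04 -1.0e+00] z [-2.023e-01 -9.793e-01  9.000e-04] Ftool [0.92 3.65 0.61] Ttool [-0.088  0.016 -0.058] open 9.75
t 31.05 p [534.6 299.2 102.2] y [-1.6e-03 -7.0e-04 -1.0e+00] z [-0.2023 -0.9793  0.001 ] Ftool [0.1  4.11 0.17] Ttool [-0.081 -0.022 -0.025] open 9.8
```

```bash
python3 -m inch '[[[0,0.8,0,0,0,0],[0,0,0,0,0,0],[0,0,0,0,0,0]]]' >/dev/null; python3 st.py;  python3 -m inch '[[[0,0.8,0,0,0,0],[0,0,0,0,0,0],[0,0,0,0,0,0]]]' >/dev/null; python3 st.py
```

```text
t 31.43 p [534.6 299.2 101.4] y [-1.6e-03 -7.0e-04 -1.0e+00] z [-0.2023 -0.9793  0.001 ] Ftool [ 0.14  4.33 -0.55] Ttool [-0.014  0.036  0.033] open 9.46
t 31.8 p [534.5 299.2 100.6] y [-1.6e-03 -7.0e-04 -1.0e+00] z [-0.2023 -0.9793  0.001 ] Ftool [ 0.12  4.31 -0.04] Ttool [-0.028  0.018 -0.071] open 9.59
```

```bash
python3 -m inch '[[[0,0.7,0,0,0,0],[0,0,0,0,0,0],[0,0,0,0,0,0]]]' >/dev/null; python3 st.py;  python3 -m inch '[[[0,0.7,0,0,0,0],[0,0,0,0,0,0],[0,0,0,0,0,0]]]' >/dev/null; python3 st.py
python3 - <<'E'
from h import *
c=optics.read_camera("wrist"); cv2.imwrite("pics/w21.png",c["image"])
c=optics.read_camera("scene"); crop(c["image"],250,60,140,120,5,"pics/s21.png")
E
```

```text
t 32.17 p [534.7 299.4 100.5] y [-1.3e-03 -4.0e-04 -1.0e+00] z [-2.023e-01 -9.793e-01  7.000e-04] Ftool [ 4.03 -2.99  0.89] Ttool [ 0.343  0.106 -0.536] open 9.45
t 32.55 p [534.7 299.4 100.4] y [-1.1e-03 -3.0e-04 -1.0e+00] z [-2.022e-01 -9.793e-01  5.000e-04] Ftool [ 5.82 -8.39  2.02] Ttool [ 0.625  0.099 -0.939] open 9.85
```

View pics/w21.png

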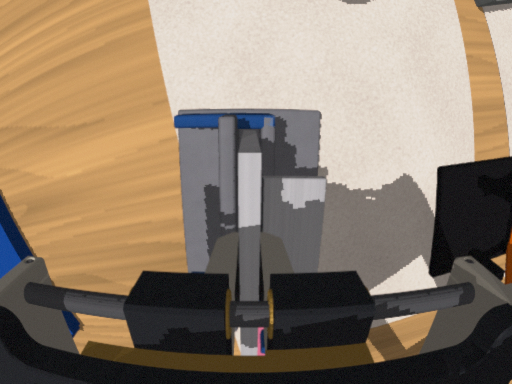

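View pics/s21.png

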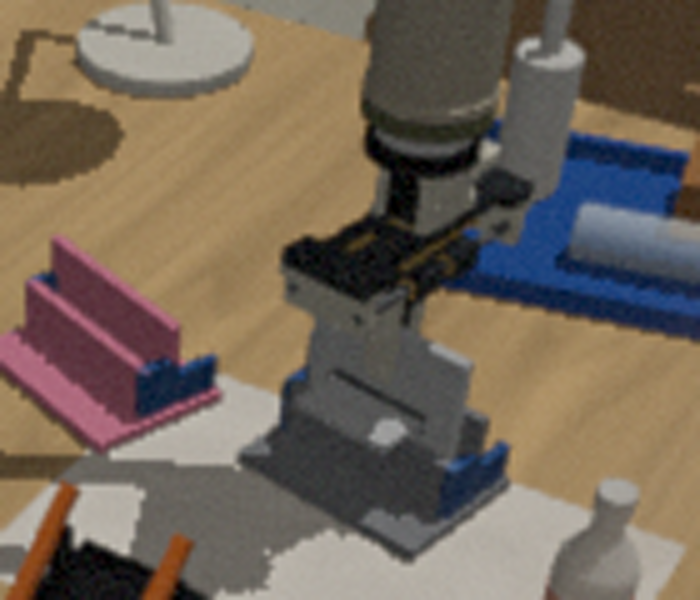

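```bash
python3 -m inch '[[[0,-1.6,0,0,0,0],[0,0,1,0,0,0],[0,0,1,0,0,0],[0,0,0,0,0,0],[0,0,0,0,0,0]]]' >/dev/null; python3 st.py;  python3 -m inch '[[[0,0,0.5,0,0,0],[0,0,0,0,0,0],[0,0,0,0,0,0]]]' >/dev/null; python3 st.py
```

```text
t 33.27 p [534.2 297.2 100.6] y [-1.8e-03 -7.0e-04 -1.0e+00] z [-0.2025 -0.9793  0.0011] Ftool [-0.24  4.21 -0.6 ] Ttool [-0.177  0.045  0.079] open 9.83
t 33.65 p [534.  296.9 100.7] y [-1.7e-03 -4.0e-04 -1.0e+00] z [-2.023e-01 -9.793e-01  7.000e-04] Ftool [ 0.3   6.25 -2.19] Ttool [-0.737  0.191  0.166] open 9.44
```

```bash
python3 -m inch '[[[0,0.5,0,0,0,0],[0,0,0,0,0,0],[0,0,0,0,0,0]]]' 0 8 >/dev/null; python3 st.py;  python3 -m inch '[[[0,0,0,0,0,0],[0,0,0,0,0,0],[0,0,0,0,0,0],[0,0,0,0,0,0]]]' 14 >/dev/null; python3 st.py
python3 - <<'E'
from h import *
c=optics.read_camera("wrist"); crop(c["image"],170,95,170,200,3,"pics/w22.png")
E
```

```text
t 34.02 p [534.1 296.9 100.6] y [-1.4e-03 -4.0e-04 -1.0e+00] z [-2.022e-01 -9.793e-01  7.000e-04] Ftool [ 1.7   3.49 -3.56] Ttool [-0.643  0.063 -0.148] open 9.68
t 34.52 p [534.2 296.7 100.5] y [-1.3e-03 -7.0e-04 -1.0e+00] z [-2.024e-01 -9.793e-01  9.000e-04] Ftool [-0.5  -0.08  0.59] Ttool [-0.07   0.003 -0.035] open 14.12
```

View pics/w22.png

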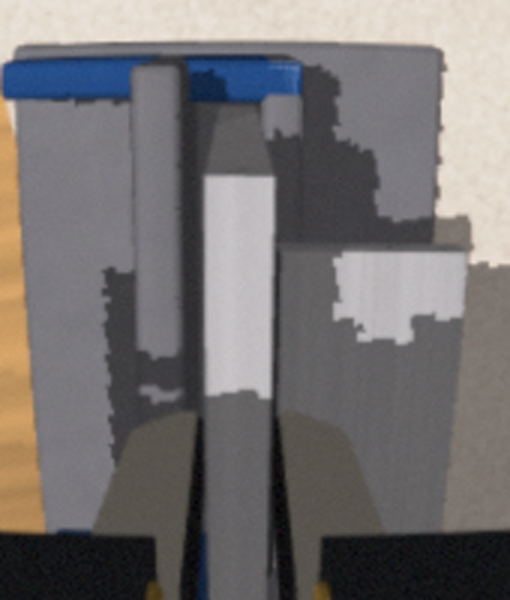

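```bash
python3 -m inch '[[[0,0,0,0,0,0],[0,0,0,0,0,0],[0,-5,0,0,0,0],[0,-15,0,0,0,0],[0,-30,0,0,0,0],[0,-50,0,0,0,0],[0,-50,0,0,0,0],[0,0,0,0,0,0]]]' 34 >/dev/null; python3 st.py
python3 - <<'E'
from h import *
import pickle
c=optics.read_camera("wrist");c["fish"]=1; pickle.dump(c,open("w23.pkl","wb")); crop(c["image"],140,70,230,180,3.4,"pics/w23.png")
c=optics.read_camera("scene"); crop(c["image"],250,60,140,120,5,"pics/s23.png"); cv2.imwrite("pics/s23f.png",c["image"])
xr=[.535,.2992,1.3675]
XR=np.array([np.cos(xr[2]),np.sin(xr[2]),0]); YR=np.array([-XR[1],XR[0],0]); slot=np.array([xr[0],xr[1],.012])
c=pickle.load(open("w23.pkl","rb")); f=lambda W:((proj(c,W)[0]-[140,70]+.35)*3.4).round()
for x,y,h in [(-8,-65,120),(2,-65,120),(-8,65,120),(2,65,120),(-8,-65,0),(2,-65,0),(-53,-40,60),(-53,40,60),(8,-79,75),(-8,-79,45),(-8,79,45)]: print((x,y,h),f(slot+x/1e3*XR+y/1e3*YR+[0,0,h/1e3]))
E
```

```text
t 35.58 p [537.1 298.1 258.1] y [ 0.0088  0.004  -1.    ] z [-0.2022 -0.9793 -0.0057] Ftool [-0.7   0.36 -0.57] Ttool [-0.065  0.017 -0.026] open 33.94
(-8, -65, 120) [401. 204.]
(2, -65, 120) [365. 204.]
(-8, 65, 120) [397. 623.]
(2, 65, 120) [366. 623.]
(-8, -65, 0) [394. 181.]
(2, -65, 0) [369. 181.]
(-53, -40, 60) [527. 265.]
(-53, 40, 60) [519. 484.]
(8, -79, 75) [348. 150.]
(-8, -79, 45) [396. 149.]
(-8, 79, 45) [394. 565.]
```

View pics/w23.png

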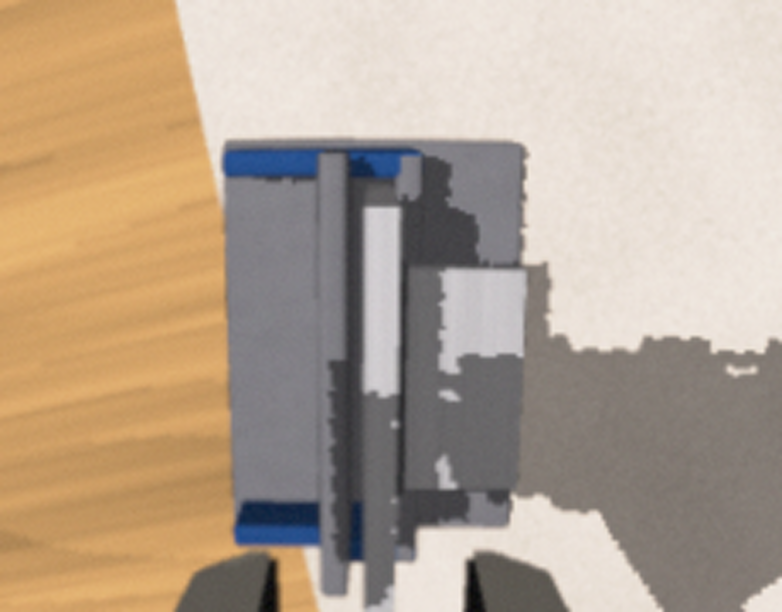

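View pics/s23.png

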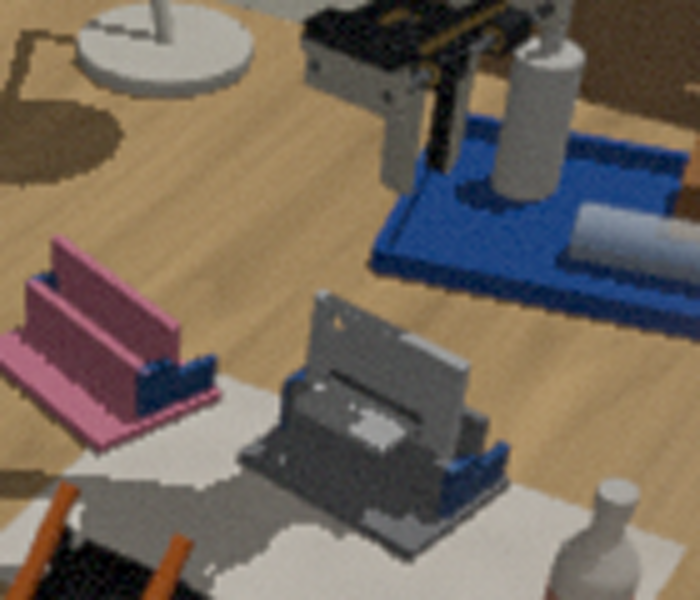

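View pics/s23f.png

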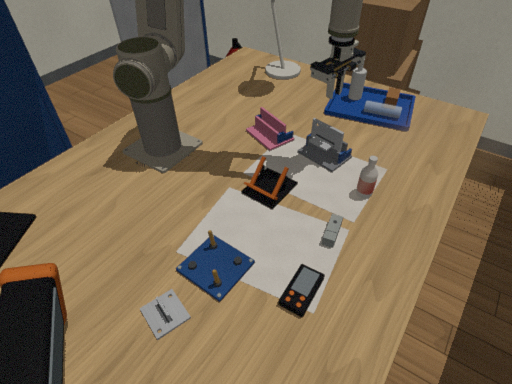

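```bash
python3 -m inch '[[[0,0,0,0,0,0],[0,0,0,0,0,0],[0,0,0,0,0,0],[0,0,0,0,0,0]]]' >/dev/null; python3 st.py; python3 -c "
from plant import robot; print(robot.close_job())"
```

```text
t 36.17 p [534.2 296.8 249.9] y [-2.2e-03 -9.0e-04 -1.0e+00] z [-0.2023 -0.9793  0.0014] Ftool [-0.25 -0.41  1.3 ] Ttool [-0.059  0.008 -0.035] open 34.17
the job is handed in; nothing more can be done
None
```

I finished the whole job in order and handed it in at 36 s; no verdict was reported.

- **Lift off the pins:** I gripped the coupon by its web and followed the pins' lean, about 5 degrees, by force feedback. Readings between steps showed a brief side load of about 4 N about 5 mm up. I corrected it, and after that they stayed under about 1 N.
- **Easel:** The slab's back rested on both arms with its lower edge on the lip. I let go and backed off. A wrist picture then matched the expected resting pose to about a pixel.
- **Rack:** I took it again by the upper edge and lowered it into the grey slot. It touched the floor 1.5 mm lower than I had calculated, within calibration error. I then eased it against the front wall and let go.

**Last checks:** The wrist and scene pictures show the coupon upright and fully down, with the web level and facing the lower wall. The bottle, steel block, gauge and pink rack look unmoved. The gripper is open, about 15 cm above where it let go, and reads about zero force. No checks failed. My first rack position from the room cameras disagreed with the wrist view by about 3 mm, and I used the wrist view.

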